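# Pop open the spice caddy and put the jar away

### The job

Press the red release bar on the front of the white spice caddy so that its sprung green lid pops up, then ease the lid on until it stands upright and steady it there, without letting it swing over backwards. Then stand the amber spice jar upright inside the caddy, setting it down gently, and leave the lid standing upright and everything else on the ledge where it is.

Things in the scene. Friction and masses are not known exactly. Their poses are not given: they have to be found in the camera images.
- caddy: White steel tin, fixed to the ledge (ledge top 20 mm above the work surface): 140 (x) x 160 (y) x 85 mm high, walls and floor 4 mm. Origin: centre of its underside; z up; front at -x, towards the robot; lid hinged along the far (+x) top edge. In front of it, under the lid's lip, a steel wedge 80 mm wide, reaching 121 mm ahead of the origin, its face looking up and leaning 35 degrees to the front
- release_face (a point): Centre of the face of the red release bar on the wedge, at (-102, 0, 37) mm in the caddy's frame. 50 mm wide (y), 20 mm along the slope, 9 mm proud. It is pushed along the point's -z: 35 degrees from straight down, towards caddy +x. The lid's lip hangs 48 mm above it and blocks a vertical tool: come from the front, tilted 30 to 40 degrees
- release (a joint): Travel of the release bar in m: 0 out, 0.007 fully in. It is sprung (2 N at first, 5 N fully in) and comes back by itself; the lid is let go at about 0.004
- lid_hinge (a point): Point on the lid's hinge axis, middle of the tin's width, at (70, 0, 85) mm in the caddy's frame. The axis is along caddy y
- lid_edge (a point): Middle of the lid's free front edge, underside, 180 mm from the hinge axis. The lid is a flat green plate 178 mm long, 164 mm wide, 6 mm thick, its underside level with the hinge axis; a dark latch tab 16 mm wide hangs 18 mm below it, mid-width, 155 mm from the hinge: push the lid beside the tab
- lid (a joint): Lid angle in rad: 0 closed and latched, 1.57 upright, up to 2.4 leaning over backwards. When let go it springs up to about 0.5 (30 degrees) and stops; its stiff hinge then keeps it wherever it is left between about 0.5 and 1.9; moving it on takes 2 to 5 N near its front edge
- jar_center (a point): Centre (half-way up) of the amber spice jar with a black cap and paper label: upright, round, 44 mm across, 100 mm high, about 160 g, standing on the green trivet; z is its axis
- trivet: Green silicone trivet, 150 x 150 x 8 mm, stuck to the ledge. Origin: centre of its underside
- oil: Bystander: green glass oil bottle, 60 mm across, 170 mm high; origin: centre of its underside
- spice_tin: Bystander: round steel spice tin, 72 mm across, 72 mm high; origin: centre of its underside
- pen_cup: Bystander: yellow plastic pen cup, 76 mm across at the rim, 100 mm high; origin: centre of its underside
- clothespin: Bystander: wooden clothespin lying flat, 75 x 13 x 10 mm, long along its x; origin: centre of its underside
- jar: The same jar; origin: centre of its underside
Mind the look-alikes: they are no part of the job. Of the things that look like the jar, the middle-sized one is meant.

How it is judged (in metres and radians):
On the way, in this order (a step that is already met when the one before it is completed fails the run):
1. the release bar is pressed in while the lid is still down (value of joint release above 0.002 m and value of joint lid below 0.3 rad).
2. the lid stands upright (75 to 106 degrees) and still, before the jar goes in (value of joint lid between 1.3 and 1.85 rad and velocity of joint lid between -0.15 and 0.15 rad/s and not (x of jar_center in the frame of caddy between -0.06 and 0.06 m and y of jar_center in the frame of caddy between -0.07 and 0.07 m and z of jar_center in the frame of caddy below 0.115 m)), for 0.4 s.
At the end, for the whole second after the job is handed in: The jar stands upright (within 9 degrees) and at rest on the floor inside the caddy, and the lid stands still and upright, between 75 and 106 degrees from closed (x of jar_center in the frame of caddy between -0.06 and 0.06 m and y of jar_center in the frame of caddy between -0.07 and 0.07 m and z of jar_center in the frame of caddy between 0.046 and 0.062 m and angle between jar_center's own z axis and vertical below 0.15 rad and linear speed of jar below 0.02 m/s and value of joint lid between 1.3 and 1.85 rad and velocity of joint lid between -0.15 and 0.15 rad/s); the robot touches nothing.
It fails at once if the lid is thrown over backwards (past 117 degrees) (value of joint lid above 2.05 rad).
It fails at once if the jar is dropped into the caddy (falls faster than 0.6 m/s in it) (x of jar_center in the frame of caddy between -0.06 and 0.06 m and y of jar_center in the frame of caddy between -0.07 and 0.07 m and z of jar_center in the frame of caddy below 0.115 m and linear speed of jar above 0.6 m/s).
It fails at once if a bystander (oil bottle, spice tin, pen cup, clothespin) is moved more than 30 mm (distance of any of oil, spice_tin, pen_cup, clothespin from where it was at the start of the episode above 0.03 m).
It also fails if it takes over 72 s, if anything falls off the work surface, if the arm or the gripper's body presses on something with over 40 N, if the wrist force passes 120 N, or if a joint passes its speed limit or range.

### The arm

A 6-joint arm with a two-finger parallel gripper is mounted at the origin on the work surface. World frame = base frame: x ahead of the robot, y to its left, z up, the work surface at z = 0. Lengths are in mm, angles in rad, forces in N, time in s.
With the tool pointing down it reaches from about 275 to 1000 mm from the base axis. Payload 8.4 kg.
Tool frame: the origin (TCP) lies between the finger pads; the fingertips stand r.nose_length ahead of it and the grasp point (between the pads) lies 8 mm behind it (r.nose_length is the distance from the TCP to the fingertips, in mm); y points along the fingers, x is the direction in which the jaws open and shut, and the axes are right-handed (so a half turn about y gives the same grasp; the last joint's range is limited). The gripper opens to 85 mm and grips with 20 to 120 N. Pads are 22 mm wide; open, the fingers measure 114 mm over their backs; the gripper's body (76 mm by 85 mm) begins 54 mm behind the grasp point. The pads swing forward as they close: fully open they stand 13 mm farther back than shut.
Start: joints at [1.195, 0.353, 1.633, -0, 1.155, -0.002], TCP at [228.221, 581.845, 242.281] pointing down, gripper open.
Joint ranges: [-2.63, 2.63], [-0.92, 2.1], [0.06, 2.66], [-1.3, 4.44], [0, 2.69], [-3.02, 3.02]. Speed limits (rad/s): [2.22, 2.22, 2.79, 3.14, 3.14, 3.14].

### API

Orientations are given as [roll, pitch, yaw] about the fixed x, y, z axes, in that order (R = Rz(yaw) Ry(pitch) Rx(roll)).
In Python, from rig import r, cams, order gives the robot as it stands. The module is installed in compiled form; this text tells all that it offers.
- The arm moves only by the shell command python3 -m crank 'ROWS' [FORCE]. ROWS is JSON, a list of rows, each a list of 7 numbers: the turn, a rotation vector about the tool's x, y, z in degrees, then the shift along the tool's x, y, z in cm, then the opening, from -1 (shut) to 1 (fully open). A call has exactly 10 rows; each row shifts and turns the pose as measured when the row begins, along the tool's axes as they then stand; what a row does not reach is not made up. A row lasts 1/12 s, in which the tool goes at most 41.7 mm and 7.16 degrees, less where a joint would pass 70% of its speed; a pose out of reach is approached as far as the arm can. A call with a gripper value outside its range is refused whole. The fingers move at their own pace and stop on an object; FORCE is the grip in N (left out, the last holds). Time passes only in rows, so rows that do not move let the fingers close, or fill a call up. It gives the time, the measured TCP pose, the force and the opening at its end, in the units of the state.
- r.sense(): the state, without advancing time (a new reading comes with each control period).
- cams.grab_frame(name): name is "scene" or "top" or "wrist"; returns the picture (420x560x3 uint8, blue, green, red); there is no depth.
- cams.camera_info(name): a dict with "intrinsics" (3x3 intrinsics, pixels), "k1" (the pictures are not rectified: a ray, as slopes to the right and down, at radius r is drawn at 1 + k1 r^2 times it, then the intrinsics apply), "view" (4x4, takes a point from world to camera coordinates); the wrist camera has in their place "hand_eye" (4x4, takes a point from camera to tool coordinates, whose origin is the TCP and whose axes are the tool frame's). Camera axes: x right, y up, looking along -z (the intrinsics and any distortion apply to the point x, -y, -z); pixel columns grow to the right and rows downward; lengths in mm; the calibration is good to about 2 mm. A picture is of the moment at which its call begins: read the wrist's pose just before it. camera_info takes no time and is no camera call.
- order.sign_off(): hands the job in, once; it reports no verdict.
The state is a dict: "clock": time; "qpos": joint angles; "qvel": joint speeds; "joint_efforts": joint torques, N m; "eef_pos": TCP position; "tcp_rot": TCP orientation; "contact_force": force on the tool from outside, world axes, zero at the start; "wrist_torque": the same for the moment, N m; "opening": opening from 0.0 (shut) to 1.0 (fully open).
Only numpy, scipy, OpenCV 4.12 (cv2) and the standard library are available. Lean on these libraries where they do the work, as an engineer would, in place of code of your own. Each camera call takes 0.05 s, during which the arm holds its last target.

## Working session

There is one attempt and no reset: what is moved stays moved. The work goes in short steps, Python scripts to look and compute and a shell command to move; the robot and the scene stay as the last step left them, time stands still between calls to the robot, and variables do not carry over. Pictures are saved under pics/ and viewed, and the job is handed in when it is done.

```bash
mkdir -p pics; python3 - <<'E'
from rig import r,cams,order
import cv2,json
print(r.sense(), r.nose_length)
for n in ["scene","top","wrist"]:
    i=cams.camera_info(n); print(n,i)
    cv2.imwrite(f"pics/{n}0.png",cams.grab_frame(n))
E
```

```text
{'clock': 0.0, 'qpos': array([ 1.19460050e+00,  3.53650823e-01,  1.63413228e+00, -1.28536786e-05,
        1.15522398e+00, -2.39805837e-03]), 'qvel': array([-0.00078153, -0.00159757,  0.0013192 , -0.00062249,  0.00092231,
       -0.00035352]), 'joint_efforts': array([-4.33331679e-04, -6.05258989e+01, -3.42068803e+01, -4.14000363e-05,
        9.61326412e-03, -2.62431143e-05]), 'eef_pos': array([228.05157745, 581.40587762, 241.56080347]), 'tcp_rot': array([-1.57080469e+00,  1.41445359e-03,  1.19700375e+00]), 'contact_force': array([-0.11133679,  0.38626319, -0.49641632]), 'wrist_torque': array([-0.00470627, -0.04705943,  0.05205164]), 'opening': 1.0010468805781758} 11.0
scene {'intrinsics': array([[467.65961821,   0.        , 285.02804297],
       [  0.        , 467.65961821, 211.9822402 ],
       [  0.        ,   0.        ,   1.        ]]), 'k1': -0.12729906386342207, 'view': array([[ 6.39811853e-01,  7.68514316e-01, -5.15168304e-03,
        -3.29662449e+02],
       [-5.82562917e-01,  4.89351872e-01,  6.48964709e-01,
         2.64300822e+02],
       [ 5.01259655e-01, -4.12214133e-01, 
[... 540 characters left out ...]
104823e-03,  9.81540876e-01,
        -1.07615314e+03],
       [ 0.00000000e+00,  0.00000000e+00,  0.00000000e+00,
         1.00000000e+00]])}
wrist {'intrinsics': array([[308.57803058,   0.        , 279.27430193],
       [  0.        , 308.57803058, 210.83985467],
       [  0.        ,   0.        ,   1.        ]]), 'k1': -0.060240209479287064, 'hand_eye': array([[ 9.99999104e-01, -1.04073453e-03,  8.41670912e-04,
        -7.83260129e-01],
       [ 1.09959047e-03,  2.80226716e-01, -9.59933216e-01,
        -1.31649875e+02],
       [ 7.63176969e-04,  9.59933281e-01,  2.80227609e-01,
         7.01712219e+01],
       [ 0.00000000e+00,  0.00000000e+00,  0.00000000e+00,
         1.00000000e+00]])}
```

View pics/scene0.png

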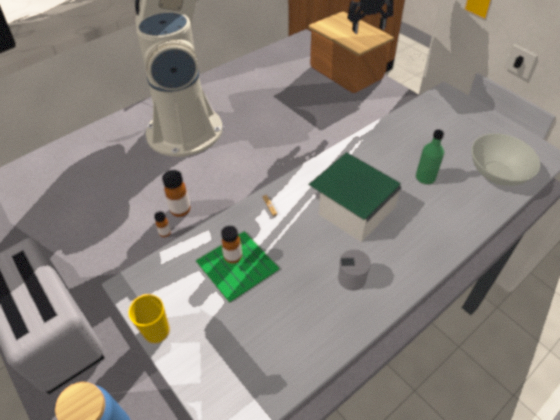

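View pics/top0.png

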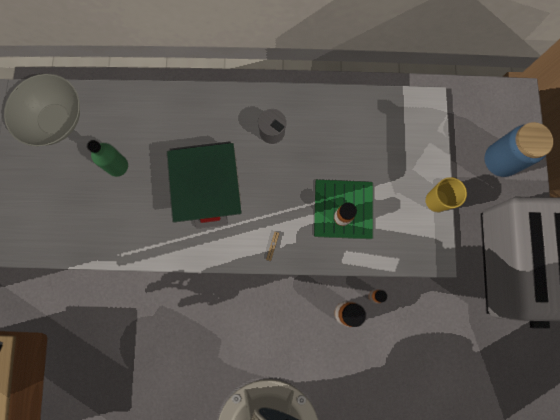

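View pics/wrist0.png

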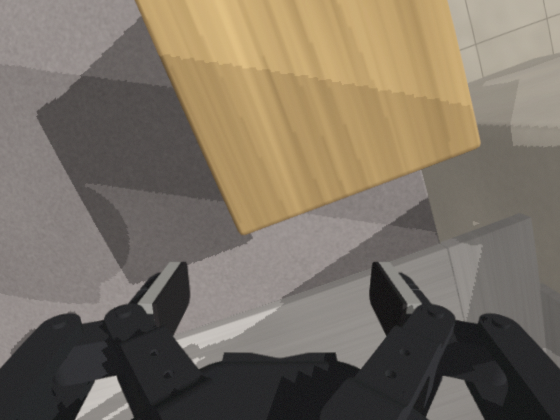

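```bash
cat > h.py <<'E'
import numpy as np,cv2
from scipy.spatial.transform import Rotation as Ro
from scipy.optimize import least_squares
from rig import r,cams,order
def Rt(rot): return Ro.from_euler('xyz',rot).as_matrix()
def view(name,s=None):
    i=cams.camera_info(name)
    if name!='wrist': return i,i['view']
    s=s or r.sense()
    T=np.eye(4);T[:3,:3]=Rt(s['tcp_rot']);T[:3,3]=s['eef_pos']
    return i,np.linalg.inv(T@i['hand_eye'])
def proj(name,P,s=None):
    i,V=view(name,s);P=np.atleast_2d(P)
    c=P@V[:3,:3].T+V[:3,3]
    a=np.c_[c[:,0]/-c[:,2],-c[:,1]/-c[:,2]]
    a=a*(1+i['k1']*(a**2).sum(1))[:,None]
    K=i['intrinsics'];return np.c_[a[:,0]*K[0,0]+K[0,2],a[:,1]*K[1,1]+K[1,2]]
def onz(name,uv,z,s=None):
    f=lambda p:(proj(name,[[p[0],p[1],z]],s)-np.array(uv))[0]
    return least_squares(f,[450,0],x_scale=100).x
def toworld(o,yaw,p):
    c,s_=np.cos(yaw),np.sin(yaw);R=np.array([[c,-s_,0],[s_,c,0],[0,0,1]])
    return np.atleast_2d(p)@R.T+np.array(o)
def st():
    s=r.sense();R=Rt(s['tcp_rot'])
    print('t',round(s['clock'],2),'pos',s['eef_pos'].round(1),'rot',s['tcp_rot'].round(3),'F',s['contact_force'].round(1),'op',round(s['opening'],2),'q',s['qpos'].round(2));return s
E
python3 - <<'E'
import cv2
t=cv2.imread('pics/top0.png');s=cv2.imread('pics/scene0.png')
def c(im,x,y,w,h,k,n): cv2.imwrite('pics/'+n,cv2.resize(im[y:y+h,x:x+w],None,fx=k,fy=k,interpolation=cv2.INTER_CUBIC))
c(t,150,130,110,100,6,'c1.png');c(s,300,145,110,100,6,'c2.png');c(t,300,165,170,80,4.7,'c3.png');c(s,190,215,100,90,6,'c4.png')
E
```

```text
(no output)
```

View pics/c1.png

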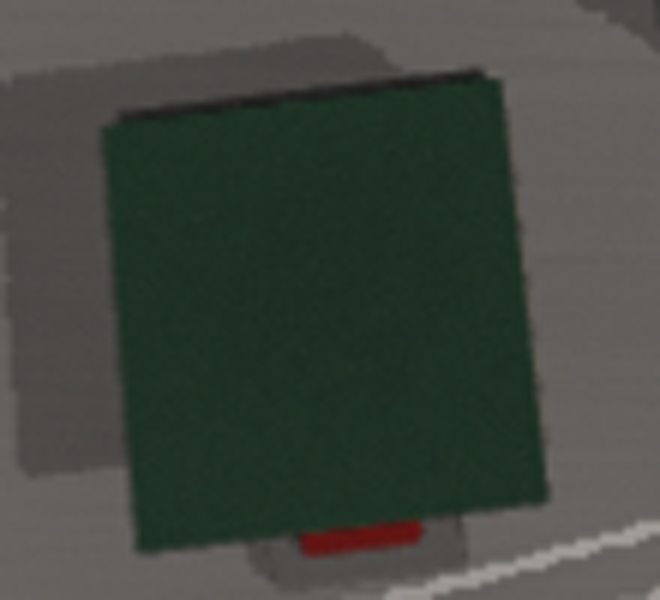

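View pics/c2.png

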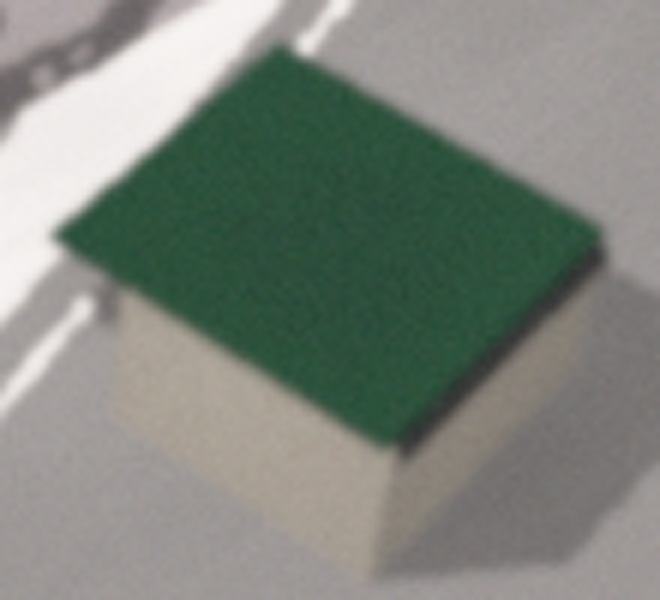

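View pics/c3.png

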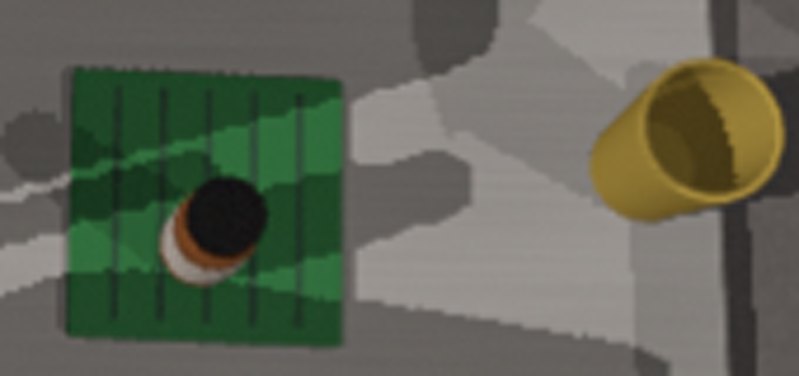

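View pics/c4.png

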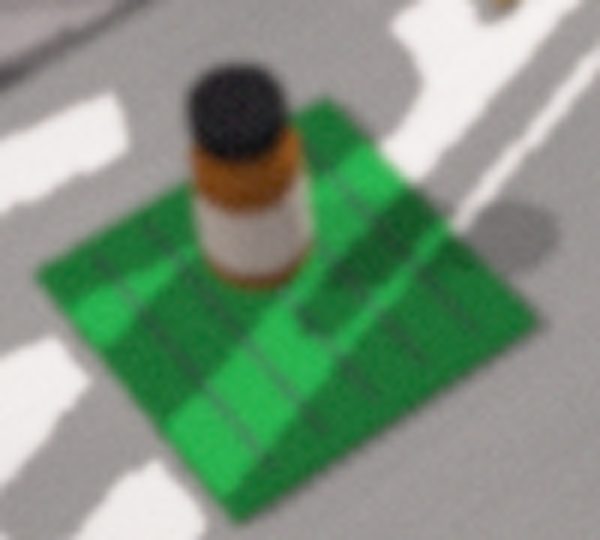

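```bash
python3 - <<'E'
from h import *
a=np.array
t=a([(103,127),(500,80),(548,502),(137,552)])/6+[150,130]
s=a([(605,235),(395,448),(55,235),(283,45)])/6+[300,145]
L=a([(68,82,91),(68,-82,91),(-110,-82,91),(-110,82,91)])
f=lambda p:np.r_[(proj('top',toworld([p[0],p[1],20],p[2],L))-t).ravel(),(proj('scene',toworld([p[0],p[1],20],p[2],L))-s).ravel()]
q=least_squares(f,[550,150,0.05],x_scale=[100,100,.1]);print('caddy',q.x,q.fun.round(1))
for k,tt in (('top',slice(0,8)),('scene',slice(8,16))):
  q2=least_squares(lambda p:f(p)[tt],q.x,x_scale=[100,100,.1]);print(k,q2.x)
p=q.x
print('rel',toworld([p[0],p[1],20],p[2],[-102,0,37]),proj('top',toworld([p[0],p[1],20],p[2],[-102,0,37])))
print('jar top', onz('top',a([228,216])/4.7+[300,165],128), 'scene',onz('scene',a([238,93])/6+[190,215],128))
print('trivet',[onz('top',a(c)/4.7+[300,165],28).round(1) for c in [(70,67),(342,80),(342,347),(66,335)]])
print('cup rim',onz('top',a([713,130])/4.7+[300,165],120),onz('scene',[148,307],120))
print('pin',onz('top',[273,245],25),'tin',onz('top',[271,126],92),'oil',onz('top',[95,147],190),'oil',onz('scene',[427,180],25))
print('smalljars',onz('top',[352,315],100),onz('top',[380,296],60))
E
```

```text
caddy [6.13564314e+02 1.71118868e+02 1.46322938e-01] [-0.9 -1.4 -0.1 -1.6 -0.2 -0.7 -0.8 -0.6  0.3 -1.3 -1.6 -0.  -1.8 -0.2
 -1.2 -0.8]
top [6.11021666e+02 1.69828685e+02 1.46382962e-01]
scene [6.16585874e+02 1.72012623e+02 1.45155790e-01]
rel [[512.65429749 156.2471291   57.        ]] [[209.4685274  217.73007364]]
jar top [ 524.11859764 -177.48140145] scene [ 524.40113477 -172.77178444]
trivet [array([ 624.8, -107.4]), array([ 621.1, -258.1]), array([ 472.6, -255.3]), array([ 476., -106.])]
cup rim [ 575.8515821  -428.03301589] [ 574.37803758 -418.8074942 ]
pin [451.93272319  -2.76554659] tin [743.12262451   8.91941158] oil [646.71647485 405.35382633] oil [664.4241913  404.82175929]
smalljars [ 285.7684352  -188.55405173] [ 330.09765532 -263.57499192]
```

```bash
python3 -m crank '[[0,0,0,0,-4,0,-1],[0,0,0,0,-4,0,-1],[0,0,0,-3,0,-2.7,-1],[0,0,0,-3,0,-2.7,-1],[0,0,0,-3,0,-2.7,-1],[0,0,0,-3,0,-2.7,-1],[0,0,0,-3,0,-2.7,-1],[0,0,0,-3,0,-2.7,-1],[0,0,0,-3,0,-2.7,-1],[0,0,0,-3,0,-2.7,-1]]' 40; python3 -c "
from h import *
st();print(r.nose_length)"
```

```text
clock: 0.98
eef_pos: [341.7, 274.6, 322.9]
tcp_rot: [-1.571, 0.002, 1.207]
contact_force: [0.9, -0.8, 0.2]
opening: 0.002
t 0.98 pos [341.7 274.6 322.9] rot [-1.571  0.002  1.207] F [ 0.9 -0.8  0.2] op 0.0 q [ 0.67 -0.02  1.91 -0.    1.26 -0.53]
11.0
```

```bash
python3 -m crank '[[0,-5,0,-2.5,-0.5,-1.2,-1],[0,-5,0,-2.5,-0.5,-1.2,-1],[0,-5,0,-2.5,-0.5,-1.2,-1],[0,-5,0,-2.5,-0.5,-1.2,-1],[0,-5,0,-2.5,-0.5,-1.2,-1],[0,-5,0,-2.5,-0.5,-1.2,-1],[-5,0,0,0,0,0,-1],[-5,0,0,0,0,0,-1],[-5,0,0,0,0,0,-1],[-5,0,0,0,0,0,-1]]'; python3 - <<'E'
from h import *
s=st();print(s['qpos'])
cv2.imwrite('pics/w1.png',cams.grab_frame('wrist'))
E
```

```text
clock: 1.82
eef_pos: [395.9, 100.9, 354.5]
tcp_rot: [-1.928, 0.007, 1.749]
contact_force: [-1.1, -0.2, 0.4]
opening: 0.001
t 1.82 pos [395.9 100.9 354.5] rot [-1.928  0.007  1.749] F [-1.1 -0.2  0.4] op 0.0 q [ 0.28 -0.31  2.11 -0.05  0.99 -1.45]
[ 0.28014415 -0.31320067  2.11326217 -0.05047595  0.98676211 -1.4502803 ]
```

View pics/w1.png

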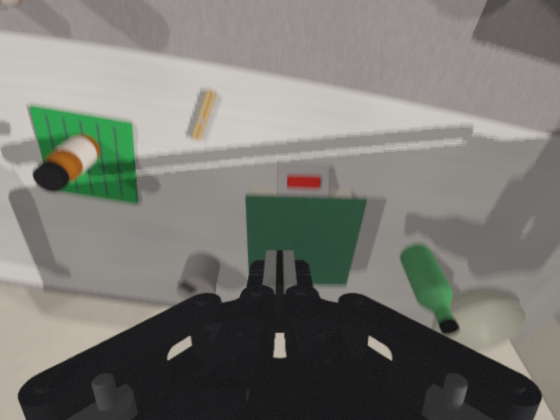

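```bash
cat > kin.py <<'E'
from h import *
Q=[([1.1946,.35365,1.63413,-1.3e-5,1.15522,-.0024],[228.05,581.4,241.56]),([.28014,-.3132,2.11326,-.05048,.98676,-1.45028],[395.9,100.9,354.5])]
def fk(q,L):
    Lb,L1,L2,L3,a=L
    R=Ro.from_euler('z',q[0])
    p=np.array([0,0,Lb])+R.apply([a,0,0])
    R=R*Ro.from_euler('y',q[1]); p=p+R.apply([0,0,L1])
    R=R*Ro.from_euler('y',q[2]); p=p+R.apply([0,0,L2])
    R=R*Ro.from_euler('z',q[3])*Ro.from_euler('y',q[4]);p=p+R.apply([0,0,L3])
    R=R*Ro.from_euler('z',q[5])
    # tool y = flange z, tool x= flange x*?
    M=np.array([[-1.,0,0],[0,0,1],[0,1,0]]).T
    return p,R.as_matrix()@M
E
python3 - <<'E'
from kin import *
s=r.sense()
f=lambda L:np.r_[np.concatenate([fk(q,L)[0]-p for q,p in Q]),(fk([.67,-.02,1.91,0,1.26,-.53],L)[0]-[341.7,274.6,322.9])*.2,(L[4])*.02]
q=least_squares(f,[280,550,470,300,0],x_scale=100);L=q.x;print(L.round(1),q.fun.round(1))
print(fk(s['qpos'],L)[1].round(3));print(Rt(s['tcp_rot']).round(3))
a=np.array
V=a([(246,195),(364,197),(347,286),(304,182)])
P=a([(-110,-82,91),(-110,82,91),(68,82,91),(-102,0,37)])
g=lambda p:(proj('wrist',toworld([p[0],p[1],20],p[2],P),s)-V).ravel()
c=least_squares(g,[613,171,.146],x_scale=[100,100,.1]);print(c.x,c.fun.round(1)); print(g([613,171,.146]).round(1))
E
```

```text
[241.9 540.2 484.4 310.8  -5.1] [ 1.4 -0.6  0.1  0.1 -0.6  0.1  0.9 -0.1 -0.8 -0.1]
[[-0.178  0.349 -0.92 ]
 [ 0.984  0.056 -0.169]
 [-0.007 -0.935 -0.353]]
[[-0.178  0.349 -0.92 ]
 [ 0.984  0.056 -0.169]
 [-0.007 -0.935 -0.353]]
[6.14520224e+02 1.71182949e+02 1.61750552e-01] [-1.7  0.9  2.7  1.3 -0.3 -1.  -0.8 -1. ]
[-0.5 -0.9  4.1  1.2 -0.9 -1.1  0.4 -1.8]
```

```bash
cat >> kin.py <<'E'
L=np.array([241.9,540.2,484.4,310.8,-5.1])
C=[613.5,171,20];YAW=.148
lo=np.array([-2.63,-.92,.06,-1.3,0,-3.02]);hi=np.array([2.63,2.1,2.66,4.44,2.69,3.02])
def toolR(tilt,flip=1,yaw=YAW):  # tool y=(sin,0,-cos) in caddy; flip=1: x=+caddy y
    t=np.radians(tilt);y=np.array([np.sin(t),0,-np.cos(t)]);x=np.array([0,flip,0.]);
    return Ro.from_euler('z',yaw).as_matrix()@np.c_[x,y,np.cross(x,y)]
def ik(p,R,q0):
    def f(q):
        P,M=fk(q,L);return np.r_[(P-p)/100,(Ro.from_matrix(M.T@R)).as_rotvec()]
    b=None
    s=least_squares(f,np.clip(q0,lo+.01,hi-.01),bounds=(lo,hi));return s.x,np.abs(s.fun).max()
E
python3 - <<'E'
from kin import *
def tcp(pc,tilt,off=11):
    t=np.radians(tilt);return toworld(C,YAW,np.array(pc)-off*np.array([np.sin(t),0,-np.cos(t)]))[0]
for nm,pc in (('rel',(-102,0,37)),('relback',(-102-80,0,37+100)),('lid0',(-75,-35,150)),('lid1',(-40,-35,200)),('lid2',(68,-35,235))):
  for tilt in (30,35,40,55,65,75):
    if nm[:3]=='rel' and tilt>40 or nm[:3]=='lid' and tilt<50: continue
    for fl in (1,-1):
     for q3,q5 in ((0,-1.4),(0,1.7),(3.14,1.7),(3.14,-1.4)):
      q,e=ik(tcp(pc,tilt),toolR(tilt,fl),[.3,0,2.3,q3,.4,q5])
      if e<1e-2: print(nm,tilt,fl,q.round(2),round(e,4))
E
```

```text
rel 30 1 [0.36 0.28 2.37 4.44 0.11 0.45] 0.0079
rel 30 1 [0.36 0.28 2.37 4.44 0.11 0.45] 0.0079
rel 30 -1 [ 0.36  0.28  2.37  4.44  0.11 -2.69] 0.0079
rel 35 1 [0.37 0.29 2.41 3.81 0.21 1.09] 0.0
rel 35 1 [0.37 0.29 2.41 3.81 0.21 1.09] 0.0
rel 35 -1 [ 0.37  0.29  2.41  3.81  0.21 -2.05] 0.0
rel 35 -1 [ 0.37  0.29  2.41  3.81  0.21 -2.05] 0.0
rel 40 1 [0.39 0.31 2.47 3.6  0.35 1.33] 0.0
rel 40 1 [0.39 0.31 2.47 3.6  0.35 1.33] 0.0
rel 40 1 [0.39 0.31 2.47 3.6  0.35 1.33] 0.0
rel 40 -1 [ 0.39  0.31  2.47  3.6   0.35 -1.82] 0.0
rel 40 -1 [ 0.39  0.31  2.47  3.6   0.35 -1.82] 0.0
relback 30 1 [ 0.41 -0.06  2.43 -0.46  0.3  -0.9 ] 0.0
relback 30 1 [ 0.41 -0.06  2.43 -0.46  0.3  -0.9 ] 0.0
relback 30 -1 [ 0.41 -0.06  2.43 -0.46  0.3   2.25] 0.0
relback 30 -1 [ 0.41 -0.06  2.43 -0.46  0.3   2.25] 0.0
relback 35 1 [ 0.44 -0.08  2.49 -0.86  0.22 -0.48] 0.0
relback 35 1 [ 0.44 -0.08  2.49 -0.86  0.22 -0.48] 0.0
relback 35 -1 [ 0.44 -0.08  2.49 -0.86  0.22  2.66] 0.0
relback 35 -1 [ 0.44 -0.08  2.49 -0.86  0.22  2.66] 0.0
lid0 55 1 [0.3  0.12 2.51 3.42 0.46 1.41] 0.0
lid0 55 1 [0.3  0.12 2.51 
[... 1423 characters left out ...]
0.17 1.13] 0.0
lid2 55 1 [0.25 0.17 2.16 3.65 0.17 1.13] 0.0
lid2 55 1 [0.25 0.17 2.16 3.65 0.17 1.13] 0.0
lid2 55 -1 [ 0.25  0.17  2.16  3.65  0.17 -2.01] 0.0
lid2 55 -1 [ 0.25  0.17  2.16  3.65  0.17 -2.01] 0.0
lid2 65 1 [0.25 0.21 2.26 3.36 0.47 1.42] 0.0
lid2 65 1 [0.25 0.21 2.26 3.36 0.47 1.42] 0.0
lid2 65 1 [0.25 0.21 2.26 3.36 0.47 1.42] 0.0
lid2 65 -1 [ 0.25  0.21  2.26  3.36  0.47 -1.72] 0.0
lid2 65 -1 [ 0.25  0.21  2.26  3.36  0.47 -1.72] 0.0
lid2 75 1 [0.26 0.29 2.33 3.29 0.79 1.49] 0.0
lid2 75 1 [0.26 0.29 2.33 3.29 0.79 1.49] 0.0
lid2 75 1 [0.26 0.29 2.33 3.29 0.79 1.49] 0.0
lid2 75 -1 [ 0.26  0.29  2.33  3.29  0.79 -1.65] 0.0
lid2 75 -1 [ 0.26  0.29  2.33  3.29  0.79 -1.65] 0.0
```

```bash
cat >> kin.py <<'E'
def tcpof(pc,tilt,off=11):
    t=np.radians(tilt);return toworld(C,YAW,np.array(pc)-off*np.array([np.sin(t),0,-np.cos(t)]))[0]
def plan(qa,qb,n,quiet=0):
    P,R=fk(qa,L);rows=[];tr=[]
    for k in range(1,n+1):
        u=k/n
        P2,R2=fk(qa+(qb-qa)*u,L)
        w=np.degrees(Ro.from_matrix(R.T@R2).as_rotvec());d=R.T@(P2-P)/10
        rows.append([*w.round(1),*d.round(2)]);tr.append(P2.round(0));P,R=P2,R2
    m=max(np.linalg.norm(x[:3]) for x in rows),max(np.linalg.norm(x[3:]) for x in rows)
    print('n',n,'max',m)
    for i in range(0,n,10):
        print('['+','.join('['+','.join('%g'%v for v in x)+',-1]' for x in rows[i:i+10])+']');print('   ->',tr[min(i+9,n-1)])
    return tr
E
python3 - <<'E'
from kin import *
s=r.sense()
for tilt in (38,):
  q,e=ik(tcpof((-104,0,35.6),tilt,11+50),toolR(tilt,-1),[.3,0,2.3,3.5,.4,-1.8]);print(q.round(3),e)
  q2,e=ik(tcpof((-104,0,35.6),tilt,11-8),toolR(tilt,-1),q);print(q2.round(3),e)
tr=plan(s['qpos'],q,30)
print(np.array(tr)[::3])
E
```

```text
[ 0.405  0.158  2.49   3.943  0.22  -2.155] 1.3046104226097952e-10
[ 0.379  0.325  2.443  3.622  0.31  -1.848] 2.0079539808648405e-10
n 30 max (np.float64(6.952697318307478), np.float64(3.742098341839776))
[[0.9,2.8,-6.3,3.6,0.97,0.32,-1],[0.7,3.1,-6.1,3.36,0.99,0.25,-1],[0.5,3.4,-5.8,3.1,0.99,0.17,-1],[0.3,3.7,-5.6,2.85,0.98,0.07,-1],[0.1,4,-5.3,2.59,0.96,-0.03,-1],[-0.1,4.3,-5.1,2.34,0.93,-0.15,-1],[-0.3,4.6,-4.8,2.08,0.89,-0.28,-1],[-0.6,4.8,-4.5,1.84,0.84,-0.42,-1],[-0.8,5,-4.2,1.6,0.79,-0.57,-1],[-1.1,5.2,-3.9,1.37,0.73,-0.73,-1]]
   -> [415. 348. 372.]
[[-1.4,5.3,-3.6,1.15,0.67,-0.9,-1],[-1.6,5.5,-3.3,0.95,0.6,-1.07,-1],[-1.9,5.6,-3.1,0.76,0.54,-1.24,-1],[-2.1,5.6,-2.8,0.59,0.48,-1.42,-1],[-2.4,5.7,-2.5,0.43,0.42,-1.59,-1],[-2.6,5.7,-2.3,0.29,0.36,-1.77,-1],[-2.8,5.8,-2.1,0.18,0.32,-1.93,-1],[-3,5.8,-1.9,0.08,0.27,-2.1,-1],[-3.2,5.8,-1.7,0,0.24,-2.25,-1],[-3.4,5.7,-1.5,-0.05,0.21,-2.39,-1]]
   -> [549. 286. 324.]
[[-3.5,5.7,-1.4,-0.09,0.19,-2.52,-1],[-3.7,5.7,-1.2,-0.11,0.17,-2.64,-1],[-3.8,5.7,-1.1,-0.12,0.17,-2.74,-1],[-3.8,5.6,-1,-0.1,0.17,-2.82,-1],[-3.9,5.6,-1,-0.08,0.18,-2.88,-1],[-3.9,5.6,-0.9,-0.04,0.19,-2.92,-1],[-3.9,5.6,-0.9,0.01,0.21,-2.93,-1],[-3.9,5.6,-0.8,0.07,0.23,-2.93,-1],[-3.8,5.6,-0.8,0.14,0.25,-2.9,-1],[-3.7,5.6,-0.8,0.21,0.28,-2.84,-1]]
   -> [473. 150. 104.]
[[388. 135. 343.]
 [378. 232. 335.]
 [387. 305. 350.]
 [415. 348. 372.]
 [458. 358. 384.]
 [505. 340. 375.]
 [541. 301. 341.]
 [556. 253. 285.]
 [545. 205. 217.]
 [508. 167. 147.]]
```

```bash
python3 - <<'E'
from kin import *
s=r.sense()
q=np.array([.4,.2,2.5,3.6,.35,-1.8])
for pc,tilt in (((-104,0,35.6),40),((-119,0,53.5),40),((-135,0,73),40),((-140,0,100),40),((-145,0,130),42),((-145,0,160),45),((-145,0,190),48),((-145,0,190),55)):
  q,e=ik(tcpof(pc,tilt),toolR(tilt,-1),q);print(pc,tilt,tcpof(pc,tilt).round(0),q.round(2),round(e,3))
E
```

```text
(-104, 0, 35.6) 40 [504. 155.  64.] [ 0.39  0.31  2.47  3.59  0.36 -1.81] 0.0
(-119, 0, 53.5) 40 [489. 152.  82.] [ 0.4   0.25  2.49  3.67  0.32 -1.88] 0.0
(-135, 0, 73) 40 [473. 150. 101.] [ 0.41  0.17  2.51  3.8   0.28 -2.  ] 0.0
(-140, 0, 100) 40 [468. 149. 128.] [ 0.42  0.09  2.5   4.06  0.22 -2.27] 0.0
(-145, 0, 130) 42 [463. 149. 158.] [ 0.43  0.01  2.51  4.28  0.21 -2.48] 0.0
(-145, 0, 160) 45 [462. 148. 188.] [ 0.44 -0.06  2.51  4.38  0.22 -2.59] 0.0
(-145, 0, 190) 48 [462. 148. 217.] [ 0.45 -0.12  2.51  4.44  0.23 -2.65] 0.003
(-145, 0, 190) 55 [461. 148. 216.] [ 0.49 -0.1   2.59  3.94  0.39 -2.13] 0.0
```

```bash
cat >> kin.py <<'E'
def tcpY(pc,tilt,yaw,off=11):
    return toworld(C,YAW,pc)[0]-off*toolR(tilt,-1,yaw)[:,1]
E
python3 - <<'E'
from kin import *
s=r.sense()
q=np.array([.3,.2,2.5,3.2,.35,-1.8]);Y=.27
W=[]
for pc,tilt in (((-104,0,35.6),40),((-119,0,53.5),40),((-135,0,73),40),((-140,0,100),40),((-145,0,130),42),((-145,0,160),45),((-145,0,190),48),((-145,0,190),55)):
  q,e=ik(tcpY(pc,tilt,Y),toolR(tilt,-1,Y),q);W.append(q);print(pc,tilt,tcpY(pc,tilt,Y).round(0),q.round(2),round(e,3))
tr=plan(s['qpos'],W[5],30)
print(np.array(tr)[::3])
plan(W[5],W[2],6)
E
```

```text
(-104, 0, 35.6) 40 [504. 154.  64.] [ 0.31  0.31  2.48  3.22  0.34 -1.61] 0.0
(-119, 0, 53.5) 40 [489. 152.  82.] [ 0.32  0.24  2.5   3.25  0.3  -1.64] 0.0
(-135, 0, 73) 40 [473. 149. 101.] [ 0.33  0.17  2.52  3.3   0.25 -1.68] 0.0
(-140, 0, 100) 40 [468. 148. 128.] [ 0.33  0.08  2.51  3.4   0.16 -1.78] 0.0
(-145, 0, 130) 42 [463. 148. 158.] [ 0.34  0.    2.52  3.54  0.12 -1.92] 0.0
(-145, 0, 160) 45 [463. 148. 188.] [ 0.34 -0.07  2.52  3.64  0.11 -2.01] 0.0
(-145, 0, 190) 48 [462. 147. 217.] [ 0.34 -0.14  2.52  3.75  0.1  -2.13] 0.0
(-145, 0, 190) 55 [461. 147. 216.] [ 0.35 -0.11  2.6   3.36  0.31 -1.73] 0.0
n 30 max (np.float64(6.624952830020754), np.float64(3.334801343408629))
[[0.2,2.8,-5.8,3.25,0.72,0.2,-1],[0.1,3.1,-5.6,3.04,0.73,0.14,-1],[-0,3.4,-5.4,2.82,0.72,0.07,-1],[-0.2,3.7,-5.2,2.6,0.71,0,-1],[-0.3,3.9,-4.9,2.38,0.68,-0.08,-1],[-0.5,4.2,-4.7,2.16,0.65,-0.18,-1],[-0.7,4.4,-4.4,1.94,0.61,-0.28,-1],[-0.9,4.6,-4.2,1.72,0.57,-0.39,-1],[-1.1,4.8,-3.9,1.51,0.52,-0.5,-1],[-1.2,4.9,-3.6,1.31,0.47,-0.63,-1]]
   -> [413. 319. 386.]
[[-1.4,5.1,-3.4,1.12,0.42,-0.76,-1],[-1.6,5.2,-3.1
[... 480 characters left out ...]
-0.27,0.03,-2.37,-1],[-3.2,5.7,-0.4,-0.27,0.04,-2.41,-1],[-3.2,5.7,-0.3,-0.26,0.06,-2.43,-1],[-3.2,5.7,-0.2,-0.24,0.08,-2.44,-1],[-3.2,5.8,-0.1,-0.22,0.1,-2.42,-1],[-3.1,5.8,0,-0.2,0.12,-2.39,-1]]
   -> [463. 148. 188.]
[[389. 132. 346.]
 [381. 219. 343.]
 [389. 283. 361.]
 [413. 319. 386.]
 [448. 326. 404.]
 [485. 308. 404.]
 [514. 272. 383.]
 [527. 229. 342.]
 [519. 188. 286.]
 [490. 158. 226.]]
n 6 max (np.float64(0.9848857801796105), np.float64(1.4849242404917498))
[[-0.9,-0,-0.4,0.21,1.2,-0.8,-1],[-0.8,-0,-0.2,0.13,1.19,-0.81,-1],[-0.8,-0,-0.1,0.05,1.18,-0.83,-1],[-0.8,-0,0.1,-0.03,1.17,-0.85,-1],[-0.8,0,0.2,-0.11,1.16,-0.88,-1],[-0.8,0.1,0.4,-0.19,1.15,-0.92,-1]]
   -> [473. 149. 101.]
```

```bash
python3 - <<'E'
from kin import *
s=r.sense();Y=.27
w1,e=ik(tcpY((-145,0,180),55,Y),toolR(55,-1,Y),[.35,-.1,2.6,3.3,.3,-1.7]);print(w1.round(2))
tr=plan(s['qpos'],w1,30)
print(np.array(tr)[::3])
E
```

```text
[ 0.35 -0.08  2.61  3.34  0.35 -1.71]
n 30 max (np.float64(6.487680633323437), np.float64(3.1650908359792775))
[[0.8,3,-5.3,2.99,0.84,0.61,-1],[0.8,3.3,-5.2,2.79,0.85,0.58,-1],[0.7,3.5,-5,2.6,0.84,0.55,-1],[0.6,3.7,-4.8,2.4,0.82,0.5,-1],[0.5,4,-4.6,2.2,0.79,0.43,-1],[0.4,4.2,-4.5,2.01,0.76,0.36,-1],[0.2,4.3,-4.3,1.83,0.72,0.27,-1],[0.1,4.5,-4.1,1.65,0.67,0.17,-1],[-0.1,4.7,-3.9,1.47,0.62,0.06,-1],[-0.2,4.8,-3.7,1.31,0.56,-0.07,-1]]
   -> [372. 317. 354.]
[[-0.4,5,-3.6,1.16,0.5,-0.2,-1],[-0.6,5.1,-3.4,1.02,0.44,-0.34,-1],[-0.8,5.2,-3.2,0.89,0.37,-0.48,-1],[-0.9,5.3,-3.1,0.78,0.31,-0.63,-1],[-1.1,5.4,-2.9,0.68,0.24,-0.79,-1],[-1.3,5.4,-2.8,0.6,0.18,-0.95,-1],[-1.5,5.5,-2.7,0.53,0.12,-1.1,-1],[-1.7,5.5,-2.5,0.48,0.07,-1.26,-1],[-1.8,5.5,-2.4,0.45,0.02,-1.41,-1],[-2,5.5,-2.3,0.43,-0.03,-1.56,-1]]
   -> [466. 299. 360.]
[[-2.1,5.5,-2.3,0.42,-0.06,-1.7,-1],[-2.3,5.5,-2.2,0.43,-0.1,-1.84,-1],[-2.4,5.5,-2.1,0.46,-0.13,-1.96,-1],[-2.5,5.5,-2.1,0.49,-0.15,-2.07,-1],[-2.6,5.5,-2,0.54,-0.16,-2.17,-1],[-2.7,5.5,-2,0.6,-0.17,-2.26,-1],[-2.8,5.5,-2,0.67,-0.18,-2.33,-1],[-2.8,5.4,-2,0.74,-0.17,-2.38,-1],[-2.9,5.4,-2,0.82,-0.17,-2.42,-1],[-2.9,5.4,-2,0.91,-0.16,-2.43,-1]]
   -> [461. 147. 206.]
[[386. 129. 343.]
 [368. 209. 330.]
 [362. 273. 337.]
 [372. 317. 354.]
 [395. 337. 370.]
 [426. 334. 376.]
 [457. 310. 367.]
 [481. 272. 340.]
 [489. 225. 298.]
 [479. 177. 244.]]
```

Execute the first 20 rows in round numbers, then re-plan.

```bash
python3 -m crank '[[0.8,3,-5.3,3,0.8,0.6,-1],[0.8,3.3,-5.2,2.8,0.8,0.6,-1],[0.7,3.5,-5,2.6,0.8,0.5,-1],[0.6,3.7,-4.8,2.4,0.8,0.5,-1],[0.5,4,-4.6,2.2,0.8,0.4,-1],[0.4,4.2,-4.5,2,0.8,0.4,-1],[0.2,4.3,-4.3,1.8,0.7,0.3,-1],[0.1,4.5,-4.1,1.6,0.7,0.2,-1],[0,4.7,-3.9,1.5,0.6,0.1,-1],[-0.2,4.8,-3.7,1.3,0.6,-0.1,-1]]'; python3 -m crank '[[-0.4,5,-3.6,1.2,0.5,-0.2,-1],[-0.6,5.1,-3.4,1,0.4,-0.3,-1],[-0.8,5.2,-3.2,0.9,0.4,-0.5,-1],[-0.9,5.3,-3.1,0.8,0.3,-0.6,-1],[-1.1,5.4,-2.9,0.7,0.2,-0.8,-1],[-1.3,5.4,-2.8,0.6,0.2,-1,-1],[-1.5,5.5,-2.7,0.5,0.1,-1.1,-1],[-1.7,5.5,-2.5,0.5,0.1,-1.3,-1],[-1.8,5.5,-2.4,0.4,0,-1.4,-1],[-2,5.5,-2.3,0.4,0,-1.6,-1]]'
python3 - <<'E'
from kin import *
s=st();Y=.27
print(fk(s['qpos'],L)[0])
w1,e=ik(tcpY((-145,0,180),55,Y),toolR(55,-1,Y),[.35,-.1,2.6,3.3,.3,-1.7]);print(w1.round(2))
tr=plan(s['qpos'],w1,20)
print(np.array(tr)[::3])
E
```

```text
clock: 2.7
eef_pos: [368.5, 326.5, 359.6]
tcp_rot: [-1.44, -0.925, 1.061]
contact_force: [0.1, 0.8, -0.3]
opening: -0.0
clock: 3.53
eef_pos: [469.8, 310.0, 364.2]
tcp_rot: [-0.362, -0.621, -0.562]
contact_force: [1.3, 1.1, 0.5]
opening: 0.001
t 3.53 pos [469.8 310.  364.2] rot [-0.362 -0.621 -0.562] F [1.3 1.1 0.5] op 0.0 q [ 0.32 -0.06  2.45  2.35  0.66 -1.69]
[487.15086882 304.6302589  337.38168138]
[ 0.35 -0.08  2.61  3.34  0.35 -1.71]
n 20 max (np.float64(3.0347981810987035), np.float64(1.1902100654926424))
[[-1.3,2.3,-1.3,0.36,-0.19,-0.83,-1],[-1.3,2.4,-1.2,0.36,-0.19,-0.85,-1],[-1.3,2.4,-1.2,0.35,-0.2,-0.88,-1],[-1.3,2.4,-1.2,0.35,-0.2,-0.9,-1],[-1.3,2.4,-1.2,0.34,-0.21,-0.92,-1],[-1.3,2.4,-1.1,0.34,-0.21,-0.94,-1],[-1.3,2.4,-1.1,0.34,-0.21,-0.96,-1],[-1.4,2.4,-1.1,0.34,-0.21,-0.98,-1],[-1.4,2.4,-1.1,0.34,-0.21,-0.99,-1],[-1.4,2.5,-1,0.34,-0.21,-1.01,-1]]
   -> [500. 222. 284.]
[[-1.4,2.5,-1,0.35,-0.21,-1.03,-1],[-1.4,2.5,-1,0.35,-0.21,-1.04,-1],[-1.4,2.5,-1,0.35,-0.21,-1.05,-1],[-1.4,2.5,-0.9,0.36,-0.21,-1.07,-1],[-1.4,2.5,-0.9,0.36,-0.2,-1.08,-1],[-1.4,2.5,-0.9,0.37,-0.2,-1.09,-1],[-1.4,2.5,-0.9,0.37,-0.19,-1.09,-1],[-1.4,2.5,-0.8,0.38,-0.19,-1.1,-1],[-1.4,2.5,-0.8,0.38,-0.18,-1.1,-1],[-1.4,2.5,-0.8,0.39,-0.18,-1.11,-1]]
   -> [461. 147. 206.]
[[491. 297. 334.]
 [498. 272. 320.]
 [502. 247. 303.]
 [500. 222. 284.]
 [494. 197. 262.]
 [483. 174. 239.]
 [467. 153. 214.]]
```

```bash
python3 - <<'E'
from kin import *
s=r.sense();print(s['qpos'],s['eef_pos'],np.degrees(Ro.from_matrix(fk(s['qpos'],L)[1].T@Rt(s['tcp_rot'])).as_rotvec()), s['qvel'].round(3))
D=Q+[(s['qpos'],s['eef_pos'])]
def f(L,full=1):
    return np.r_[np.concatenate([fk(q,L)[0]-p for q,p in D]),(fk([.67,-.02,1.91,0,1.26,-.53],L)[0]-[341.7,274.6,322.9])*.2]
q=least_squares(f,[242,540,484,310,0],x_scale=100);print(q.x.round(1),q.fun.round(1))
E
```

```text
[ 0.32221545 -0.05942194  2.45072512  2.3505997   0.65537817 -1.6927216 ] [469.81766184 309.97351947 364.18859676] [ 8.72973676e-15  6.17014799e-15 -1.08761096e-14] [ 0.11   0.195  0.176  1.412 -0.167 -0.052]
[241.9 553.  475.4 321.   -6.2] [ -0.4  -5.1   5.6  -9.7  -3.8   4.8  16.7  -0.9 -10.4  -0.7  -1.3   0.3]
```

```bash
python3 - <<'E'
from kin import *
s=r.sense()
D=Q+[(s['qpos'],s['eef_pos'])]
names=['a','b','Lb','l1x','l1y','L1','ex','ey','L2','gx','gy','gz','tx','tz','L3']
def rowsA(q):
    R=[];r_=Ro.from_euler('z',q[0]);B=[r_.as_matrix()]
    r_=r_*Ro.from_euler('y',q[1]);B.append(r_.as_matrix())
    r_=r_*Ro.from_euler('y',q[2]);B.append(r_.as_matrix())
    r3=r_*Ro.from_euler('z',q[3]);B.append(r3.as_matrix())
    r4=r3*Ro.from_euler('y',q[4]);r5=r4*Ro.from_euler('z',q[5]);M=r5.as_matrix()
    return np.hstack(B+[M[:,[0,1,2]]])
A=np.vstack([rowsA(q) for q,_ in D]);b=np.concatenate([p for _,p in D])
base=[2,5,8,14]
import itertools
out=[]
for k in (1,2):
  for ex in itertools.combinations([0,1,3,4,6,7,9,10,12,13],k):
    c=base+list(ex);x,res,rk,_=np.linalg.lstsq(A[:,c],b,rcond=None);e=A[:,c]@x-b
    out.append((np.abs(e).max(),[names[i] for i in c],x.round(1)))
out.sort(key=lambda o:o[0])
for o in out[:10]:print(o)
E
```

```text
(np.float64(0.024699633960722167), ['Lb', 'L1', 'L2', 'L3', 'l1y', 'ex'], array([294.1, 568.1, 494.3, 331.7,   1.5,  58.5]))
(np.float64(0.024699633960722167), ['Lb', 'L1', 'L2', 'L3', 'ex', 'ey'], array([294.1, 568.1, 494.3, 331.7,  58.5,   1.5]))
(np.float64(0.024699633961063228), ['Lb', 'L1', 'L2', 'L3', 'b', 'ex'], array([294.1, 568.1, 494.3, 331.7,   1.5,  58.5]))
(np.float64(1.19156300603224), ['Lb', 'L1', 'L2', 'L3', 'ex', 'tz'], array([296.6, 565.1, 495.5, 330.8,  58.5,   1.8]))
(np.float64(1.3961918173366143), ['Lb', 'L1', 'L2', 'L3', 'l1x', 'gx'], array([254.9, 503.7, 521. , 191.2,  10.1,  87.7]))
(np.float64(1.4060682106589866), ['Lb', 'L1', 'L2', 'L3', 'ex', 'tx'], array([ 2.951e+02,  5.683e+02,  4.944e+02,  3.324e+02,  5.940e+01,
       -2.000e-01]))
(np.float64(1.4162717658772976), ['Lb', 'L1', 'L2', 'L3', 'ex'], array([294.9, 568.6, 494.5, 332.4,  59.3]))
(np.float64(1.422412677398313), ['Lb', 'L1', 'L2', 'L3', 'ex', 'gx'], array([285.7, 552.5, 504. , 296.5,  43.9,  23.1]))
(np.float64(1.446147348257412), ['Lb', 'L1', 'L2', 'L3', 'l1x', 'ex'], array([295.7, 569.2, 496.1, 333.2,  -1.7,  59.4]))
(np.float64(1.503629851255937), ['Lb', 'L1', 'L2', 'L3', 'a', 'ex'], array([296.5, 569.8, 498.3, 334. ,  -3.9,  59.3]))
```

Excellent: 0.02 mm with an elbow offset. Update the model and re-plan.

```bash
cat >> kin.py <<'E'
def fk(q,L=None):
    R=Ro.from_euler('z',q[0]);p=np.array([0,0,294.1])+R.apply([0,1.5,0])
    R=R*Ro.from_euler('y',q[1]); p=p+R.apply([0,0,568.1])
    R=R*Ro.from_euler('y',q[2]); p=p+R.apply([58.5,0,494.3])
    R=R*Ro.from_euler('z',q[3])*Ro.from_euler('y',q[4]);p=p+R.apply([0,0,331.7])
    R=R*Ro.from_euler('z',q[5])
    return p,R.as_matrix()@np.array([[-1.,0,0],[0,0,1],[0,1,0]]).T
E
python3 - <<'E'
from kin import *
s=st();Y=.27
print(fk(s['qpos'])[0])
q=np.array([.31,.3,2.4,3.2,.35,-1.6])
for pc,tilt in (((-104,0,35.6),35),((-104,0,35.6),40),((-119,0,53.5),40),((-135,0,73),40),((-145,0,110),45),((-145,0,140),50),((-145,0,180),55)):
  q,e=ik(tcpY(pc,tilt,Y),toolR(tilt,-1,Y),q);print(pc,tilt,q.round(2),round(e,3))
tr=plan(s['qpos'],q,20)
print(np.array(tr)[::3])
for pc,tilt in (((-80,-40,150),65),((-40,-40,200),65),((68,-40,235),65),((68,-40,235),55)):
  for Yl in (.148,.25):
    q,e=ik(tcpY(pc,tilt,Yl),toolR(tilt,-1,Yl),q);print(pc,tilt,Yl,q.round(2),round(e,3))
E
```

```text
t 3.53 pos [469.8 310.  364.2] rot [-0.362 -0.621 -0.562] F [1.3 1.1 0.5] op 0.0 q [ 0.32 -0.06  2.45  2.35  0.66 -1.69]
[469.81766184 309.97351947 364.28859676]
(-104, 0, 35.6) 35 [ 0.31  0.39  2.39  3.23  0.25 -1.62] 0.0
(-104, 0, 35.6) 40 [ 0.31  0.43  2.44  3.2   0.43 -1.6 ] 0.0
(-119, 0, 53.5) 40 [ 0.32  0.37  2.46  3.22  0.39 -1.61] 0.0
(-135, 0, 73) 40 [ 0.33  0.29  2.49  3.25  0.34 -1.63] 0.0
(-145, 0, 110) 45 [ 0.34  0.2   2.54  3.27  0.39 -1.64] 0.0
(-145, 0, 140) 50 [ 0.34  0.15  2.58  3.27  0.46 -1.64] 0.0
(-145, 0, 180) 55 [ 0.35  0.06  2.6   3.29  0.48 -1.65] 0.0
n 20 max (np.float64(3.069201850644561), np.float64(1.3367123849205558))
[[-1.1,2.5,-1,0.23,-0.06,-0.92,-1],[-1.2,2.5,-1,0.24,-0.06,-0.94,-1],[-1.2,2.5,-1,0.25,-0.07,-0.97,-1],[-1.2,2.5,-1,0.26,-0.08,-0.99,-1],[-1.2,2.5,-1,0.28,-0.08,-1.01,-1],[-1.3,2.5,-1,0.3,-0.09,-1.04,-1],[-1.3,2.5,-1,0.31,-0.09,-1.06,-1],[-1.3,2.5,-1,0.33,-0.09,-1.07,-1],[-1.3,2.5,-1,0.35,-0.1,-1.09,-1],[-1.3,2.5,-1,0.37,-0.1,-1.11,-1]]
   -> [489. 233. 295.]
[[-1.3,2.5,-1,0.39,-0.1,-1.12,-1],[-1.3,2.5,-1,0.42,-0.1,-1.14,-1],[-1.4,2.5,-1.1
[... 249 characters left out ...]
1,0.62,-0.1,-1.18,-1]]
   -> [461. 147. 206.]
[[474. 303. 359.]
 [482. 281. 340.]
 [488. 258. 319.]
 [489. 233. 295.]
 [486. 207. 269.]
 [479. 181. 243.]
 [466. 156. 215.]]
(-80, -40, 150) 65 0.148 [ 0.3   0.42  2.58  3.31  0.99 -1.6 ] 0.0
(-80, -40, 150) 65 0.25 [ 0.17  0.42  2.58  3.06  1.   -1.56] 0.0
(-40, -40, 200) 65 0.148 [ 0.28  0.26  2.48  3.32  0.74 -1.65] 0.0
(-40, -40, 200) 65 0.25 [ 0.17  0.26  2.48  3.03  0.74 -1.52] 0.0
(68, -40, 235) 65 0.148 [ 0.24  0.28  2.25  3.31  0.53 -1.68] 0.0
(68, -40, 235) 65 0.25 [ 0.16  0.28  2.25  2.98  0.53 -1.47] 0.0
(68, -40, 235) 55 0.148 [ 0.24  0.22  2.16  3.5   0.21 -1.87] 0.0
(68, -40, 235) 55 0.25 [ 0.17  0.22  2.16  2.81  0.21 -1.29] 0.0
```

```bash
python3 -m crank '[[-2.3,5,-2,0.5,-0.1,-1.9,-1],[-2.4,5,-2,0.5,-0.2,-2,-1],[-2.5,5,-2,0.6,-0.2,-2,-1],[-2.6,5,-2,0.6,-0.2,-2.1,-1],[-2.6,5,-2,0.7,-0.2,-2.2,-1],[-2.6,5,-2,0.8,-0.2,-2.3,-1],[-2.8,5,-2.1,0.9,-0.2,-2.3,-1],[-2.8,5,-2.2,1,-0.2,-2.3,-1],[-2.8,5,-2.2,1.1,-0.2,-2.4,-1],[-2.8,5,-2.2,1.2,-0.2,-2.4,-1]]'
python3 - <<'E'
from kin import *
s=st();Y=.27
cv2.imwrite('pics/w2.png',cams.grab_frame('wrist'))
q,e=ik(tcpY((-135,0,73),40,Y),toolR(40,-1,Y),[.33,.29,2.49,3.25,.34,-1.63])
tr=plan(s['qpos'],q,10);print(np.array(tr))
E
```

```text
clock: 4.37
eef_pos: [470.0, 144.8, 202.1]
tcp_rot: [-0.623, 0.04, -1.341]
contact_force: [0.3, -0.8, 0.6]
opening: 0.002
t 4.37 pos [470.  144.8 202.1] rot [-0.623  0.04  -1.341] F [ 0.3 -0.8  0.6] op 0.0 q [ 0.34  0.08  2.58  3.29  0.47 -1.61]
n 10 max (np.float64(1.4317821063276353), np.float64(1.025377979088687))
[[-1.4,-0.3,-0,-0.02,0.69,-0.72,-1],[-1.4,-0.3,0,-0.02,0.69,-0.72,-1],[-1.4,-0.3,0,-0.02,0.7,-0.72,-1],[-1.4,-0.3,0,-0.02,0.7,-0.72,-1],[-1.4,-0.3,0,-0.02,0.71,-0.72,-1],[-1.4,-0.3,0,-0.02,0.71,-0.72,-1],[-1.4,-0.3,0,-0.01,0.72,-0.72,-1],[-1.4,-0.3,0,-0.01,0.72,-0.72,-1],[-1.4,-0.3,0,-0.01,0.72,-0.72,-1],[-1.4,-0.3,0,-0.01,0.73,-0.72,-1]]
   -> [473. 149. 101.]
[[471. 146. 192.]
 [472. 146. 182.]
 [473. 147. 172.]
 [474. 148. 162.]
 [474. 148. 152.]
 [474. 149. 142.]
 [474. 149. 132.]
 [474. 149. 122.]
 [474. 149. 112.]
 [473. 149. 101.]]
```

View pics/w2.png

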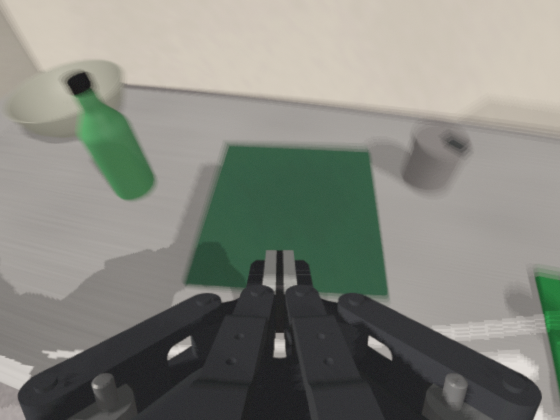

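```bash
python3 -m crank '[[-1.4,-0.3,0,0,0.7,-0.7,-1],[-1.4,-0.3,0,0,0.7,-0.7,-1],[-1.4,-0.3,0,0,0.7,-0.7,-1],[-1.4,-0.3,0,0,0.7,-0.7,-1],[-1.4,-0.3,0,0,0.7,-0.7,-1],[-1.4,-0.3,0,0,0.7,-0.7,-1],[-1.4,-0.3,0,0,0.7,-0.7,-1],[-1.4,-0.3,0,0,0.7,-0.7,-1],[-1.4,-0.3,0,0,0.7,-0.7,-1],[-1.4,-0.3,0,0,0.7,-0.7,-1]]'
cat >> kin.py <<'E'
def rel(s,Rg,Pg):
    R=Rt(s['tcp_rot']);print('turn',np.degrees(Ro.from_matrix(R.T@Rg).as_rotvec()).round(1),'shift cm',(R.T@(np.array(Pg)-s['eef_pos'])/10).round(2))
def tipc(s):
    R=Rt(s['tcp_rot']);t=s['eef_pos']+11*R[:,1];d=t-np.array(C);d=Ro.from_euler('z',-YAW).apply(d);print('tip in caddy',d.round(1));return d
E
python3 - <<'E'
from kin import *
s=st();tipc(s)
cv2.imwrite('pics/w3.png',cams.grab_frame('wrist'));cv2.imwrite('pics/t3.png',cv2.resize(cams.grab_frame('top')[120:260,130:300],None,fx=4,fy=4))
rel(s,toolR(40,-1,.27),tcpY((-104,0,35.6),40,.27))
E
```

```text
clock: 5.25
eef_pos: [477.1, 149.2, 94.4]
tcp_rot: [-0.887, -0.004, -1.297]
contact_force: [0.4, 0.5, 0.3]
opening: 0.003
t 5.25 pos [477.1 149.2  94.4] rot [-0.887 -0.004 -1.297] F [0.4 0.5 0.3] op 0.0 q [ 0.32  0.31  2.48  3.25  0.33 -1.64]
tip in caddy [-131.2   -0.6   65.8]
turn [0.8 0.3 0. ] shift cm [0.27 4.06 0.17]
```

View pics/t3.png

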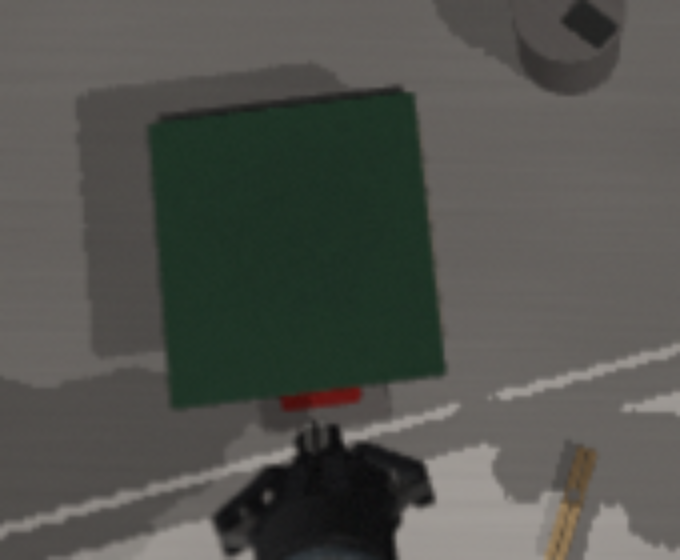

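View pics/w3.png

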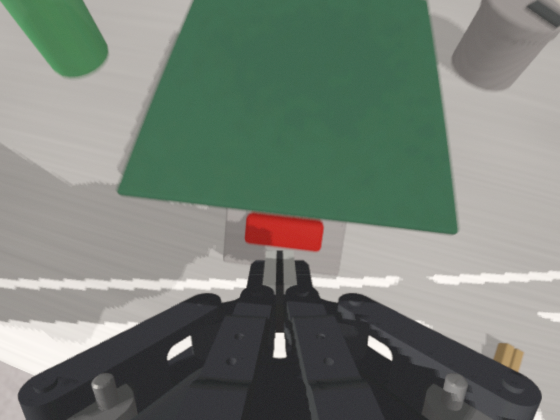

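```bash
python3 -m crank '[[0.8,0,0,0.1,0.6,0.1,-1],[0,0,0,0.1,0.6,0.1,-1],[0,0,0,0,0.6,0,-1],[0,0,0,0,0.6,0,-1],[0,0,0,0,0.5,0,-1],[0,0,0,0,0.3,0,-1],[0,0,0,0,0.2,0,-1],[0,0,0,0,0.2,0,-1],[0,0,0,0,0.2,0,-1],[0,0,0,0,0,0,-1]]'
python3 - <<'E'
from kin import *
s=st();tipc(s)
cv2.imwrite('pics/w4.png',cams.grab_frame('wrist'))
print(proj('wrist',toworld(C,YAW,[[-102,0,37],[-102,25,37],[-102,-25,37]]),s))
rel(s,toolR(40,-1,.27),tcpY((-104,0,35.6),40,.27))
E
```

```text
clock: 6.18
eef_pos: [504.3, 154.5, 64.0]
tcp_rot: [-0.873, -0.004, -1.297]
contact_force: [-0.2, -1.0, 2.5]
opening: -0.002
t 6.18 pos [504.3 154.5  64. ] rot [-0.873 -0.004 -1.297] F [-0.2 -1.   2.5] op -0.0 q [ 0.31  0.43  2.44  3.21  0.42 -1.61]
tip in caddy [-103.4    0.6   35.6]
[[278.13321361 263.73962224]
 [229.58712055 257.54155037]
 [327.36394013 269.85958778]]
turn [0.  0.3 0.1] shift cm [ 0.05 -0.04 -0.05]
```

View pics/w4.png

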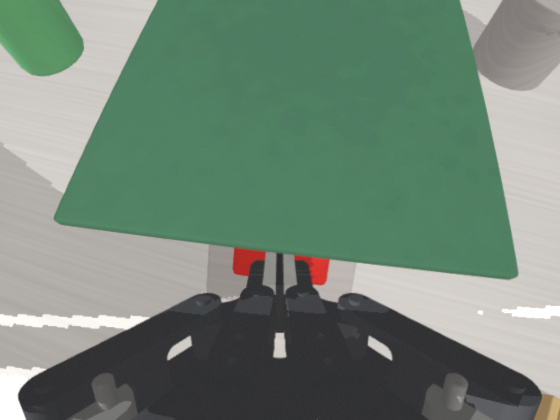

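```bash
python3 -m crank '[[0,0,0,0,0.1,0,-1],[0,0,0,0,0.1,0,-1],[0,0,0,0,0.1,0,-1],[0,0,0,0,0.1,0,-1],[0,0,0,0,0.1,0,-1],[0,0,0,0,0.1,0,-1],[0,0,0,0,0,0,-1],[0,0,0,0,0,0,-1],[0,0,0,0,0,0,-1],[0,0,0,0,0,0,-1]]'
python3 - <<'E'
from kin import *
s=st();tipc(s)
cv2.imwrite('pics/w5.png',cams.grab_frame('wrist'))
E
```

```text
clock: 7.07
eef_pos: [507.1, 154.9, 60.1]
tcp_rot: [-0.872, -0.004, -1.298]
contact_force: [-2.5, -1.1, 3.5]
opening: 0.003
t 7.07 pos [507.1 154.9  60.1] rot [-0.872 -0.004 -1.298] F [-2.5 -1.1  3.5] op 0.0 q [ 0.31  0.45  2.43  3.21  0.44 -1.6 ]
tip in caddy [-100.6    0.6   31.7]
```

View pics/w5.png

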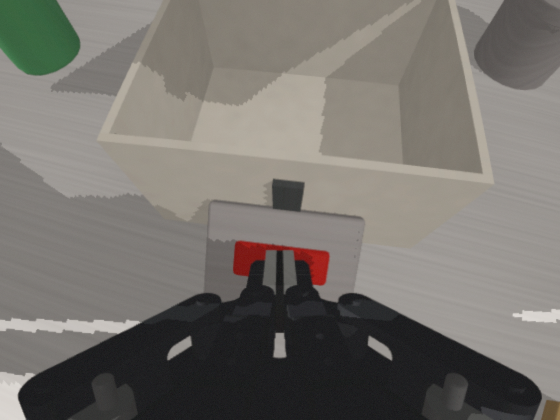

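```bash
python3 - <<'E'
from kin import *
im=cams.grab_frame('scene');cv2.imwrite('pics/s5.png',cv2.resize(im[90:290,250:470],None,fx=3,fy=3))
im=cams.grab_frame('top');cv2.imwrite('pics/t5.png',cv2.resize(im[110:270,120:300],None,fx=3,fy=3))
E
```

```text
(no output)
```

View pics/s5.png

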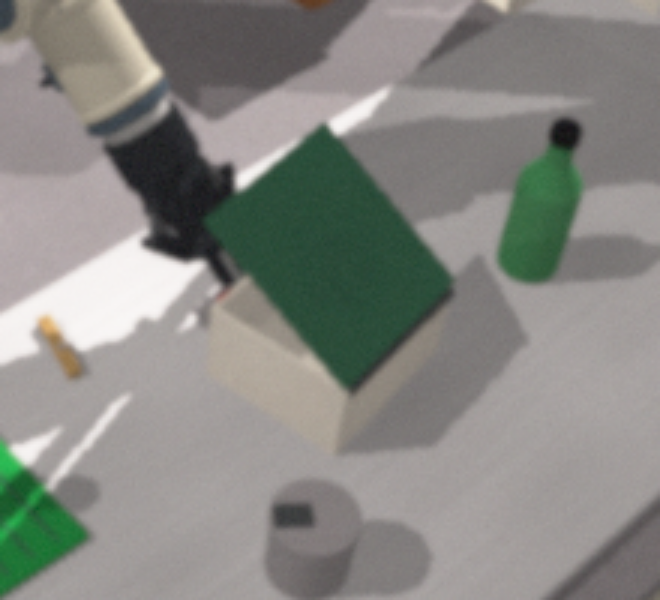

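View pics/t5.png

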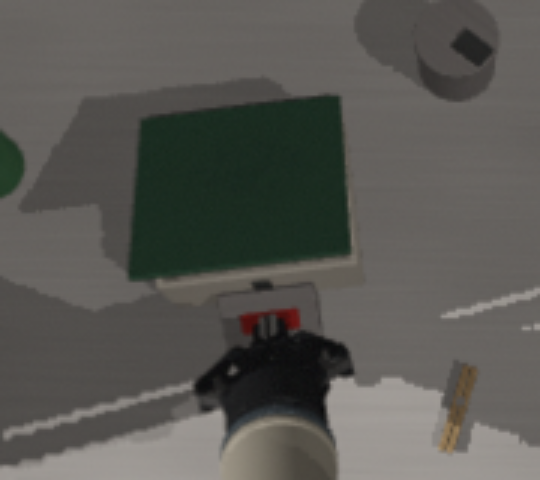

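```bash
cat >> kin.py <<'E'
def lidpt(th,rr,y,n=6):  # n: height above underside
    u=np.array([-np.cos(th),0,np.sin(th)]);m=np.array([np.sin(th),0,np.cos(th)])
    return np.array([70,0,85])+rr*u+n*m+np.array([0,y,0])
def lidang(obs,x0=.6,s=None): # obs: (cam,y,uv) of top-surface front corners
    f=lambda p:np.concatenate([(proj(c,toworld(C,YAW,lidpt(p[0],180,y)),s)[0]-uv) for c,y,uv in obs])
    q=least_squares(f,[x0]);return q.x[0],q.fun.round(1)
E
python3 - <<'E'
from kin import *
a=np.array
for x0 in (.6,1.2):print(lidang([('top',82,a([129,278])/3+[120,110]),('top',-82,a([351,255])/3+[120,110]),('scene',82,a([323,125])/3+[250,90]),('scene',-82,a([207,217])/3+[250,90])],x0))
E
```

```text
(np.float64(0.5211390786255423), array([-0.8,  0.2,  0.1, -1.4, -0.3, -1. , -1.9,  1.3]))
(np.float64(0.5211390789862881), array([-0.8,  0.2,  0.1, -1.4, -0.3, -1. , -1.9,  1.3]))
```

```bash
python3 -m crank '[[0,0,0,0,-0.5,0,-1],[0,0,0,0,-1,0,-1],[0,0,0,0,-1,0,-1],[0,0,0,0,-1,0,-1],[0,0,0,0,-0.5,0,-1],[0,0,0,0,0,0,-1],[0,0,0,0,0,0,-1],[0,0,0,0,0,0,-1],[0,0,0,0,0,0,-1],[0,0,0,0,0,0,-1]]'
python3 - <<'E'
from kin import *
s=st();tipc(s);Y=.2
q,e=ik(tcpY((-125,-40,128),65,Y),toolR(65,-1,Y),[.3,.42,2.58,3.2,.9,-1.6]);print(q.round(2),e)
tr=plan(s['qpos'],q,10);print(np.array(tr))
q2,e=ik(tcpY((-82,-40,140),65,Y),toolR(65,-1,Y),q);print(q2.round(2),e)
plan(q,q2,5)
E
```

```text
clock: 8.05
eef_pos: [483.0, 149.0, 92.3]
tcp_rot: [-0.87, -0.004, -1.296]
contact_force: [-0.3, 0.6, 0.8]
opening: 0.004
t 8.05 pos [483.  149.   92.3] rot [-0.87  -0.004 -1.296] F [-0.3  0.6  0.8] op 0.0 q [ 0.32  0.33  2.48  3.23  0.36 -1.62]
tip in caddy [-125.3   -1.6   63.9]
[ 0.26  0.49  2.66  3.21  1.11 -1.57] 0.03127412146644637
n 10 max (np.float64(2.368543856465402), np.float64(1.0336827366266692))
[[2.3,0.4,-0.4,0.44,-0.06,0.29,-1],[2.3,0.3,-0.4,0.43,-0.15,0.32,-1],[2.3,0.3,-0.4,0.42,-0.23,0.34,-1],[2.3,0.3,-0.4,0.4,-0.31,0.38,-1],[2.3,0.3,-0.4,0.39,-0.38,0.42,-1],[2.3,0.3,-0.3,0.38,-0.45,0.46,-1],[2.3,0.3,-0.3,0.37,-0.52,0.52,-1],[2.3,0.3,-0.3,0.35,-0.58,0.57,-1],[2.3,0.3,-0.3,0.34,-0.64,0.63,-1],[2.3,0.3,-0.3,0.32,-0.69,0.7,-1]]
   -> [488. 112. 153.]
[[486. 145.  95.]
 [488. 142.  98.]
 [490. 138. 102.]
 [492. 134. 107.]
 [492. 130. 113.]
 [492. 126. 119.]
 [492. 123. 126.]
 [491. 119. 135.]
 [490. 115. 143.]
 [488. 112. 153.]]
[ 0.24  0.46  2.59  3.18  1.04 -1.57] 6.469195660127747e-14
n 5 max (np.float64(0.4123105625617661), np.float64(0.8656211642514294))
[[0.4,0,0.1,0.02,0.64,0.55,-1],[0.4,0,0.1,0.03,0.64,0.56,-1],[0.4,-0,0.1,0.05,0.63,0.57,-1],[0.4,-0,0,0.06,0.63,0.59,-1],[0.4,-0,0,0.07,0.62,0.6,-1]]
   -> [529. 117. 165.]
```

```bash
python3 - <<'E'
from kin import *
s=r.sense();Y=.2
q,e=ik(tcpY((-112,-40,115),62,Y),toolR(62,-1,Y),[.3,.42,2.58,3.2,.9,-1.6]);print(q.round(2),e)
tr=plan(s['qpos'],q,10);print(np.array(tr))
q2,e=ik(tcpY((-80,-40,141),65,Y),toolR(65,-1,Y),q);print(q2.round(2),e)
plan(q,q2,10)
E
```

```text
[ 0.25  0.51  2.63  3.19  1.08 -1.57] 1.808245997381164e-11
n 10 max (np.float64(2.2561028345356955), np.float64(0.8560373823613079))
[[2.2,0.3,-0.4,0.48,0.07,0.32,-1],[2.2,0.3,-0.4,0.46,-0.01,0.33,-1],[2.2,0.3,-0.4,0.44,-0.08,0.35,-1],[2.2,0.3,-0.4,0.42,-0.15,0.37,-1],[2.2,0.3,-0.3,0.4,-0.22,0.4,-1],[2.2,0.3,-0.3,0.38,-0.29,0.43,-1],[2.2,0.3,-0.3,0.37,-0.35,0.47,-1],[2.2,0.3,-0.3,0.35,-0.41,0.51,-1],[2.2,0.3,-0.2,0.33,-0.46,0.55,-1],[2.2,0.3,-0.2,0.32,-0.52,0.6,-1]]
   -> [499. 113. 140.]
[[487. 145.  94.]
 [491. 141.  96.]
 [493. 138.  99.]
 [496. 134. 103.]
 [498. 130. 108.]
 [499. 127. 113.]
 [500. 123. 119.]
 [500. 120. 125.]
 [500. 116. 132.]
 [499. 113. 140.]]
[ 0.23  0.46  2.58  3.18  1.03 -1.57] 8.078282344637783e-15
n 10 max (np.float64(0.3), np.float64(0.4167733196834942))
[[0.3,0,0,0.01,0.17,0.36,-1],[0.3,0,0,0.01,0.17,0.36,-1],[0.3,0,0,0.01,0.17,0.36,-1],[0.3,0,0,0.02,0.17,0.37,-1],[0.3,0,0,0.02,0.17,0.37,-1],[0.3,-0,-0,0.02,0.17,0.37,-1],[0.3,-0,-0,0.02,0.17,0.37,-1],[0.3,-0,-0,0.02,0.17,0.38,-1],[0.3,-0,-0,0.02,0.17,0.38,-1],[0.3,-0,-0,0.02,0.17,0.38,-1]]
   -> [531. 118. 166.]
```

```bash
python3 -m crank '[[2.2,0.3,-0.4,0.5,0.1,0.3,-1],[2.2,0.3,-0.4,0.5,0,0.3,-1],[2.2,0.3,-0.4,0.4,-0.1,0.3,-1],[2.2,0.3,-0.4,0.4,-0.2,0.4,-1],[2.2,0.3,-0.3,0.4,-0.2,0.4,-1],[2.2,0.3,-0.3,0.4,-0.3,0.4,-1],[2.2,0.3,-0.3,0.4,-0.4,0.5,-1],[2.2,0.3,-0.3,0.4,-0.4,0.5,-1],[2.2,0.3,-0.2,0.3,-0.5,0.5,-1],[2.2,0.3,-0.2,0.3,-0.5,0.6,-1]]'
python3 - <<'E'
from kin import *
s=st();tipc(s);Y=.2
rel(s,toolR(65,-1,Y),tcpY((-80,-40,141),65,Y))
im=cams.grab_frame('scene');cv2.imwrite('pics/s6.png',cv2.resize(im[90:290,250:470],None,fx=3,fy=3))
E
```

```text
clock: 8.88
eef_pos: [501.8, 112.1, 140.7]
tcp_rot: [-0.468, 0.002, -1.373]
contact_force: [0.3, -0.1, -0.3]
opening: 0.004
t 8.88 pos [501.8 112.1 140.7] rot [-0.468  0.002 -1.373] F [ 0.3 -0.1 -0.3] op 0.0 q [ 0.24  0.53  2.63  3.18  1.13 -1.57]
tip in caddy [-109.4  -41.3  115.7]
turn [ 1.8 -0.1  0.1] shift cm [0.01 1.48 3.55]
```

View pics/s6.png

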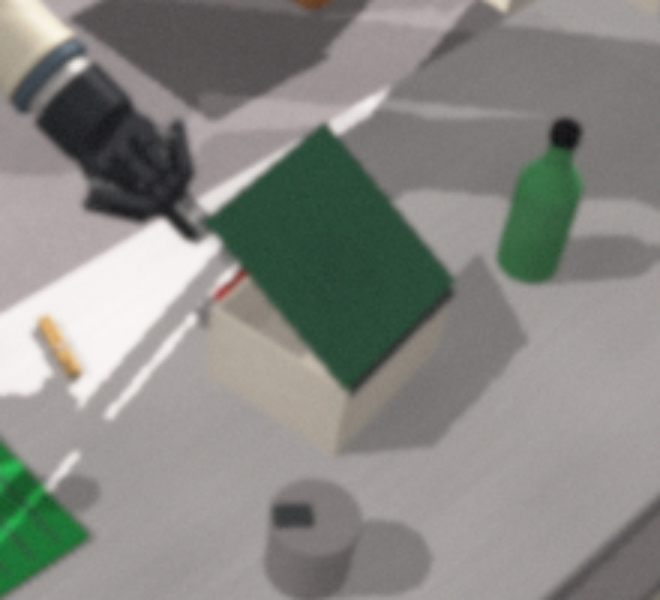

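```bash
python3 -m crank '[[0.3,0,0,0,0.4,0.3,-1],[0.3,0,0,0,0.4,0.4,-1],[0.3,0,0,0,0.3,0.4,-1],[0.3,0,0,0,0.3,0.5,-1],[0.3,0,0,0,0.2,0.5,-1],[0.3,0,0,0,0,0.5,-1],[0,0,0,0,0,0.4,-1],[0,0,0,0,0,0.4,-1],[0,0,0,0,0,0.2,-1],[0,0,0,0,0,0,-1]]'
cat >> kin.py <<'E'
def arc(s,ths,rhos,y,tilt,Y):
    R=toolR(tilt,-1,Y);prev=None;P=s['eef_pos'];R0=Rt(s['tcp_rot'])
    for th,rho in zip(ths,rhos):
        K=toworld(C,YAW,lidpt(th,rho,y,0))[0]; tcp=K-11*R[:,2]-11*R[:,1]
        print('th %.2f'%th,'shift',(R.T@(tcp-P)/10).round(2)); P=tcp
E
python3 - <<'E'
from kin import *
s=st();tipc(s);Y=.2
R=Rt(s['tcp_rot']);k=s['eef_pos']+11*R[:,1]+11*R[:,2]-np.array(C);k=Ro.from_euler('z',-YAW).apply(k);d=k-[70,0,85]
print('corner',k.round(1),'angle of corner',np.arctan2(d[2],-d[0]),np.hypot(d[0],d[2]))
rel(s,toolR(65,-1,Y),s['eef_pos'])
arc(s,[.52,.6,.7,.8,.9,1,1.1,1.2,1.3,1.4,1.5,1.55],[158]*12,-40,65,Y)
E
```

```text
clock: 9.77
eef_pos: [535.7, 119.0, 168.6]
tcp_rot: [-0.434, 0.001, -1.373]
contact_force: [0.7, -0.6, 0.8]
opening: -0.001
t 9.77 pos [535.7 119.  168.6] rot [-4.340e-01  1.000e-03 -1.373e+00] F [ 0.7 -0.6  0.8] op -0.0 q [ 0.24  0.45  2.57  3.18  1.02 -1.57]
tip in caddy [-74.7 -39.4 143.9]
corner [-70.  -39.2 153.9] angle of corner 0.4573173491124415 156.0845298544351
turn [-0.1 -0.1  0.1] shift cm [0. 0. 0.]
th 0.52 shift [ 0.1  -0.15  0.99]
th 0.60 shift [0.03 0.16 1.25]
th 0.70 shift [0.05 0.33 1.54]
th 0.80 shift [0.06 0.49 1.5 ]
th 0.90 shift [0.06 0.63 1.45]
th 1.00 shift [0.07 0.77 1.37]
th 1.10 shift [0.07 0.91 1.29]
th 1.20 shift [0.07 1.03 1.19]
th 1.30 shift [0.08 1.15 1.08]
th 1.40 shift [0.08 1.25 0.96]
th 1.50 shift [0.08 1.34 0.83]
th 1.55 shift [0.04 0.7  0.37]
```

```bash
python3 -m crank '[[0,0,0,0,-0.1,0.5,-1],[0,0,0,0,0,0.5,-1],[0,0,0,0,0.1,0.6,-1],[0,0,0,0,0.1,0.6,-1],[0,0,0,0,0.1,0.6,-1],[0,0,0,0,0.1,0.5,-1],[0,0,0,0,0.2,0.5,-1],[0,0,0,0,0.2,0.5,-1],[0,0,0,0,0.2,0.5,-1],[0,0,0,0,0.2,0.5,-1]]'
cat > step.py <<'E'
from kin import *
import sys
s=st();tipc(s);Y=.2
R=Rt(s['tcp_rot']);k=s['eef_pos']+11*R[:,1]+11*R[:,2]-np.array(C);k=Ro.from_euler('z',-YAW).apply(k);d=k-[70,0,85]
th=np.arctan2(d[2],-d[0]);print('corner',k.round(1),'angle of corner',th,np.hypot(d[0],d[2]))
t=np.arange(np.ceil(th*10+.3)/10,1.56,.1)
arc(s,list(t)+[1.55],[158]*20,-40,65,Y)
im=cams.grab_frame('scene');cv2.imwrite(f'pics/{sys.argv[1]}.png',cv2.resize(im[60:290,230:450],None,fx=2.5,fy=2.5))
E
python3 step.py s7
```

```text
clock: 10.6
eef_pos: [566.7, 124.9, 213.9]
tcp_rot: [-0.441, 0.001, -1.373]
contact_force: [-1.3, -0.4, 0.2]
opening: -0.004
t 10.6 pos [566.7 124.9 213.9] rot [-4.410e-01  1.000e-03 -1.373e+00] F [-1.3 -0.4  0.2] op -0.0 q [ 0.23  0.29  2.49  3.18  0.77 -1.59]
tip in caddy [-43.1 -38.2 189.2]
corner [-38.5 -38.  199.1] angle of corner 0.8107711143332269 157.42075047716705
th 0.90 shift [0.26 0.51 1.3 ]
th 1.00 shift [0.07 0.77 1.37]
th 1.10 shift [0.07 0.91 1.29]
th 1.20 shift [0.07 1.03 1.19]
th 1.30 shift [0.08 1.15 1.08]
th 1.40 shift [0.08 1.25 0.96]
th 1.50 shift [0.08 1.34 0.83]
th 1.55 shift [0.04 0.7  0.37]
```

View pics/s7.png

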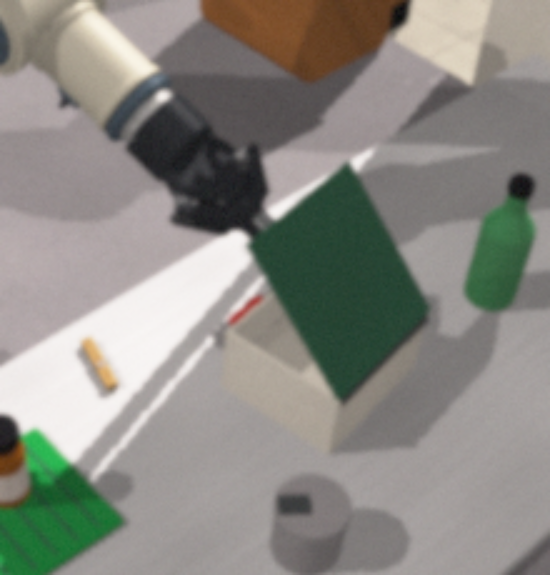

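```bash
python3 -m crank '[[0,0,0,0,0.2,0.5,-1],[0,0,0,0,0.2,0.5,-1],[0,0,0,0,0.2,0.5,-1],[0,0,0,0,0.3,0.5,-1],[0,0,0,0,0.3,0.5,-1],[0,0,0,0,0.3,0.5,-1],[0,0,0,0,0.3,0.5,-1],[0,0,0,0,0.3,0.4,-1],[0,0,0,0,0.3,0.4,-1],[0,0,0,0,0.3,0.3,-1]]'
python3 step.py s8
```

```text
clock: 11.48
eef_pos: [614.3, 134.0, 246.5]
tcp_rot: [-0.444, 0.002, -1.374]
contact_force: [-1.8, -1.7, -0.1]
opening: 0.001
t 11.48 pos [614.3 134.  246.5] rot [-0.444  0.002 -1.374] F [-1.8 -1.7 -0.1] op 0.0 q [ 0.23  0.24  2.38  3.19  0.6  -1.59]
tip in caddy [  5.2 -36.2 221.8]
corner [ 10.  -36.  231.7] angle of corner 1.1823808388382198 158.53923172209568
th 1.30 shift [0.5  1.36 1.23]
th 1.40 shift [0.08 1.25 0.96]
th 1.50 shift [0.08 1.34 0.83]
th 1.55 shift [0.04 0.7  0.37]
```

View pics/s8.png

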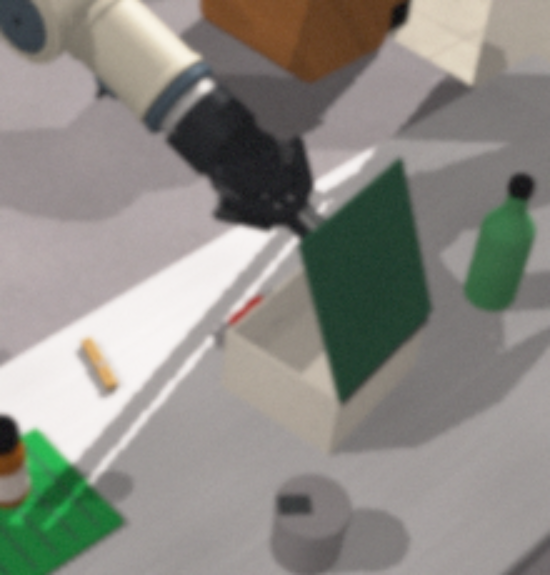

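```bash
python3 -m crank '[[0,0,0,0,0.4,0.4,-1],[0,0,0,0,0.4,0.4,-1],[0,0,0,0,0.5,0.4,-1],[0,0,0,0,0.5,0.4,-1],[0,0,0,0,0.5,0.4,-1],[0,0,0,0,0.5,0.3,-1],[0,0,0,0,0.4,0.3,-1],[0,0,0,0,0.3,0.2,-1],[0,0,0,0,0.2,0.1,-1],[0,0,0,0,0,0,-1]]'
python3 step.py s9
python3 -c "
from kin import *
im=cams.grab_frame('top');cv2.imwrite('pics/t9.png',cv2.resize(im[60:260,120:300],None,fx=3,fy=3))"
```

```text
clock: 12.37
eef_pos: [665.1, 143.7, 257.9]
tcp_rot: [-0.443, 0.002, -1.375]
contact_force: [-1.3, -1.2, 0.6]
opening: 0.001
t 12.37 pos [665.1 143.7 257.9] rot [-0.443  0.002 -1.375] F [-1.3 -1.2  0.6] op 0.0 q [ 0.22  0.27  2.27  3.19  0.53 -1.6 ]
tip in caddy [ 56.9 -34.1 233.1]
corner [ 61.7 -33.9 243.1] angle of corner 1.5180662581259352 158.2925245684441
th 1.55 shift [0.64 0.44 0.18]
```

View pics/s9.png

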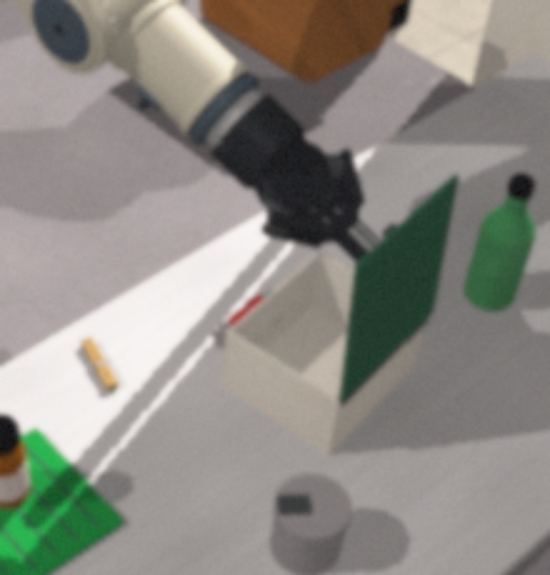

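View pics/t9.png

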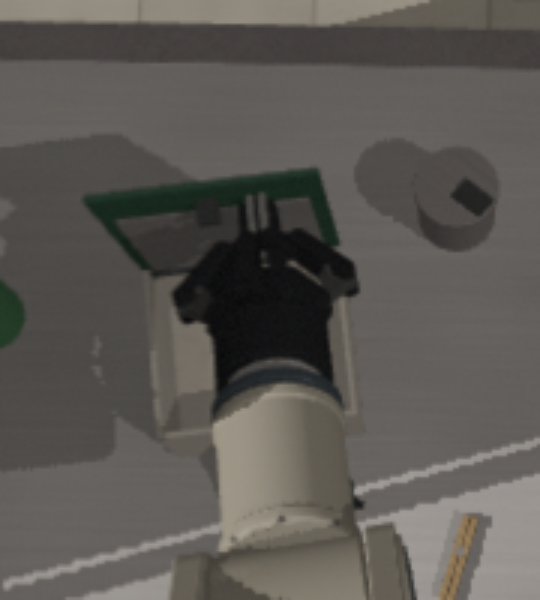

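```bash
python3 - <<'E'
from kin import *
a=np.array
print(lidang([('top',82,a([85,198])/3+[120,60]),('top',-82,a([320,170])/3+[120,60]),('scene',82,a([457,177])/2.5+[230,60]),('scene',-82,a([357,255])/2.5+[230,60])],1.5))
E
```

```text
(np.float64(1.4918430549656037), array([-1.3,  0.1, -0.4, -0.1, -0.8, -1.5, -0.9,  4. ]))
```

```bash
python3 -m crank '[[0,0,0,0,0,0,-1],[0,0,0,0,-0.5,0,-1],[0,0,0,0,-1,0,-1],[0,0,0,0,-1.5,0,-1],[0,0,0,0,-2,0,-1],[0,0,0,0,-2,0,-1],[0,0,0,0,-2,0,-1],[0,0,0,0,-2,0.5,-1],[0,0,0,0,-2,0.5,-1],[0,0,0,0,-2,0.5,-1]]'
python3 - <<'E'
from kin import *
s=st();tipc(s)
im=cams.grab_frame('scene');cv2.imwrite('pics/s10.png',cv2.resize(im[60:290,230:450],None,fx=2.5,fy=2.5))
R=Ro.from_euler('xyz',[-np.pi/2,0,1.4]).as_matrix()
q,e=ik([524,-175,260],R,[-.32,0,1.8,0,1.3,-1.7]);print(q.round(2),e)
tr=plan(s['qpos'],q,30);print(np.array(tr)[::2])
E
```

```text
clock: 13.3
eef_pos: [528.7, 117.6, 336.6]
tcp_rot: [-0.445, 0.001, -1.371]
contact_force: [0.0, 0.3, -0.4]
opening: 0.002
t 13.3 pos [528.7 117.6 336.6] rot [-4.450e-01  1.000e-03 -1.371e+00] F [ 0.   0.3 -0.4] op 0.0 q [ 0.24 -0.15  2.46  3.25  0.3  -1.66]
tip in caddy [-81.9 -39.8 311.9]
[-0.33  0.22  1.77 -0.    1.15 -1.73] 1.1368683772161603e-15
n 30 max (np.float64(6.132699242584786), np.float64(4.276879703709236))
[[2.4,-5.6,0.7,-0.06,0.78,2.22,-1],[2.3,-5.6,0.8,0.02,0.8,2.08,-1],[2.2,-5.6,0.9,0.09,0.81,1.92,-1],[2.1,-5.6,1,0.13,0.81,1.74,-1],[2,-5.6,1.2,0.16,0.79,1.55,-1],[1.9,-5.5,1.3,0.16,0.77,1.35,-1],[1.8,-5.5,1.5,0.14,0.73,1.14,-1],[1.7,-5.5,1.6,0.1,0.68,0.92,-1],[1.6,-5.4,1.8,0.03,0.62,0.71,-1],[1.5,-5.4,2,-0.06,0.55,0.5,-1]]
   -> [626. 183. 440.]
[[1.5,-5.3,2.2,-0.18,0.47,0.3,-1],[1.4,-5.2,2.4,-0.32,0.37,0.1,-1],[1.3,-5.1,2.6,-0.49,0.28,-0.08,-1],[1.2,-5,2.8,-0.67,0.17,-0.24,-1],[1.2,-4.8,3,-0.87,0.07,-0.38,-1],[1.1,-4.7,3.2,-1.09,-0.04,-0.5,-1],[1.1,-4.5,3.4,-1.32,-0.15,-0.6,-1],[1.1,-4.4,3.6,-1.57,-0.25,-0.68,-1],[1.1,-4.2,3.8,-1.82,-0.35,-0.73,-1],[1.1,-4,4,-2.07,-0.44,-0.75,-1]]
   -> [606. 143. 349.]
[[1.1,-3.8,4.2,-2.33,-0.52,-0.75,-1],[1.1,-3.6,4.4,-2.59,-0.58,-0.72,-1],[1.2,-3.3,4.6,-2.84,-0.64,-0.67,-1],[1.2,-3.1,4.7,-3.08,-0.67,-0.6,-1],[1.3,-2.9,4.9,-3.32,-0.7,-0.51,-1],[1.4,-2.6,5,-3.54,-0.7,-0.4,-1],[1.5,-2.4,5.1,-3.74,-0.69,-0.28,-1],[1.6,-2.2,5.3,-3.93,-0.66,-0.14,-1],[1.7,-1.9,5.3,-4.1,-0.61,0,-1],[1.8,-1.7,5.4,-4.24,-0.54,0.15,-1]]
   -> [ 524. -175.  260.]
[[ 545.  122.  353.]
 [ 573.  132.  384.]
 [ 595.  146.  410.]
 [ 612.  162.  428.]
 [ 623.  176.  438.]
 [ 628.  188.  439.]
 [ 629.  194.  431.]
 [ 627.  193.  415.]
 [ 620.  181.  392.]
 [ 611.  159.  364.]
 [ 600.  123.  334.]
 [ 586.   76.  306.]
 [ 571.   16.  282.]
 [ 553.  -55.  265.]
 [ 534. -133.  259.]]
```

View pics/s10.png

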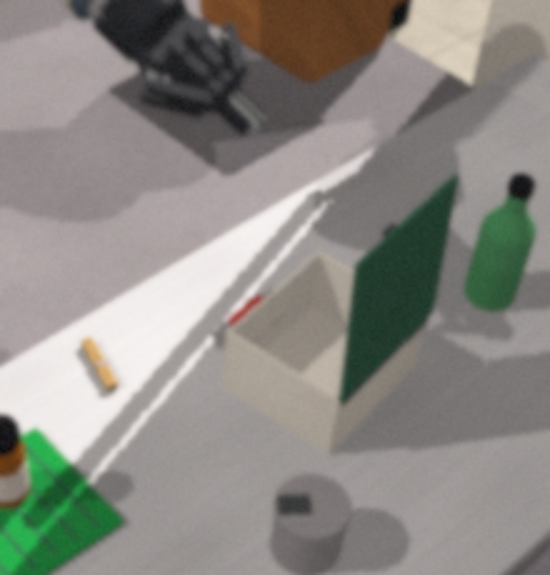

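```bash
python3 - <<'E'
from kin import *
s=r.sense()
R=Ro.from_euler('xyz',[-np.pi/2,0,1.4]).as_matrix()
q,e=ik([524,-175,260],R,[-.32,0,1.8,0,1.3,-1.7])
B=np.array([-.35,-.2,2.25,2.0,.5,-1.7])
tr=plan(s['qpos'],B,13);print(np.array(tr)[::2])
tr=plan(B,q,22);print(np.array(tr)[::2])
E
```

```text
n 13 max (np.float64(5.016971197844373), np.float64(2.542715084314403))
[[2.1,-4.4,-0.8,1.53,0.21,2.02,-1],[1.9,-4.5,-0.9,1.66,0.2,1.8,-1],[1.7,-4.5,-0.9,1.76,0.17,1.56,-1],[1.5,-4.6,-0.9,1.84,0.14,1.31,-1],[1.2,-4.7,-0.9,1.89,0.11,1.04,-1],[1,-4.8,-0.8,1.91,0.06,0.76,-1],[0.8,-4.8,-0.7,1.89,0.01,0.48,-1],[0.5,-4.9,-0.6,1.84,-0.04,0.19,-1],[0.3,-4.9,-0.5,1.77,-0.11,-0.09,-1],[0.1,-4.9,-0.3,1.65,-0.18,-0.37,-1]]
   -> [603. -18. 478.]
[[-0.2,-5,-0.1,1.51,-0.25,-0.64,-1],[-0.4,-5,0.1,1.34,-0.33,-0.89,-1],[-0.6,-4.9,0.3,1.14,-0.41,-1.14,-1]]
   -> [602. -64. 496.]
[[540. 104. 356.]
 [563.  78. 390.]
 [580.  51. 420.]
 [593.  24. 447.]
 [600.  -4. 469.]
 [604. -33. 485.]
 [602. -64. 496.]]
n 22 max (np.float64(5.605354582896608), np.float64(2.663005820496831))
[[2.1,-4.7,2.2,-0.64,0.89,0.97,-1],[2.1,-4.6,2.4,-0.71,0.86,0.88,-1],[2.1,-4.5,2.5,-0.79,0.83,0.79,-1],[2.1,-4.5,2.6,-0.87,0.79,0.7,-1],[2.1,-4.4,2.7,-0.96,0.75,0.61,-1],[2.1,-4.3,2.8,-1.06,0.7,0.53,-1],[2.1,-4.2,3,-1.16,0.65,0.46,-1],[2.1,-4.1,3.1,-1.26,0.6,0.4,-1],[2.2,-4,3.2,-1.37,0.55,0.34,-1],[2.2,-3.9,3.3,-1.48,0.5,0.28,-1]]
   -> [613.   8. 393.]
[[2.2,-3.8,3.4,-1.59,0.45,0.24,-1],[2.2,-3.7,3.5,-1.7,0.4,0.2,-1],[2.2,-3.6,3.6,-1.8,0.35,0.17,-1],[2.2,-3.4,3.7,-1.91,0.3,0.14,-1],[2.2,-3.3,3.8,-2.02,0.26,0.12,-1],[2.2,-3.2,3.9,-2.12,0.22,0.11,-1],[2.2,-3.1,4,-2.23,0.18,0.1,-1],[2.2,-2.9,4.1,-2.32,0.14,0.1,-1],[2.2,-2.8,4.2,-2.42,0.11,0.1,-1],[2.2,-2.6,4.3,-2.5,0.08,0.1,-1]]
   -> [ 538. -125.  267.]
[[2.2,-2.5,4.3,-2.58,0.06,0.11,-1],[2.2,-2.3,4.4,-2.66,0.04,0.12,-1]]
   -> [ 524. -175.  260.]
[[ 609.  -52.  492.]
 [ 619.  -29.  480.]
 [ 624.  -10.  461.]
 [ 623.    3.  437.]
 [ 617.    9.  408.]
 [ 607.    5.  377.]
 [ 594.   -7.  347.]
 [ 579.  -30.  318.]
 [ 562.  -62.  293.]
 [ 546. -102.  274.]
 [ 531. -149.  262.]]
```

```bash
python3 -m crank '[[2.1,-4.4,-0.8,1.5,0.2,2,-1],[1.9,-4.5,-0.9,1.7,0.2,1.8,-1],[1.7,-4.5,-0.9,1.8,0.2,1.6,-1],[1.5,-4.6,-0.9,1.8,0.1,1.3,-1],[1.2,-4.7,-0.9,1.9,0.1,1,-1],[1,-4.8,-0.8,1.9,0.1,0.8,-1],[0.8,-4.8,-0.7,1.9,0,0.5,-1],[0.5,-4.9,-0.6,1.8,0,0.2,-1],[0.3,-4.9,-0.5,1.8,-0.1,-0.1,-1],[0.1,-4.9,-0.3,1.6,-0.2,-0.4,-1]]'
python3 - <<'E'
from kin import *
s=st()
R=Ro.from_euler('xyz',[-np.pi/2,0,1.4]).as_matrix()
q,e=ik([524,-175,230],R,[-.32,0,1.8,0,1.3,-1.7])
tr=plan(s['qpos'],q,30);print(np.array(tr)[::2])
E
```

```text
clock: 14.18
eef_pos: [594.7, -17.4, 487.1]
tcp_rot: [-0.308, -0.856, -1.194]
contact_force: [0.1, 0.9, -0.5]
opening: 0.002
t 14.18 pos [594.7 -17.4 487.1] rot [-0.308 -0.856 -1.194] F [ 0.1  0.9 -0.5] op 0.0 q [-0.23 -0.21  2.3   2.24  0.47 -1.68]
n 30 max (np.float64(4.448595283907045), np.float64(2.3531680772949475))
[[1.3,-3.9,1.7,-0.44,0.72,0.63,-1],[1.3,-3.8,1.8,-0.48,0.7,0.57,-1],[1.3,-3.8,1.8,-0.53,0.68,0.5,-1],[1.3,-3.7,1.9,-0.57,0.66,0.44,-1],[1.3,-3.7,2,-0.63,0.64,0.37,-1],[1.3,-3.6,2.1,-0.68,0.61,0.31,-1],[1.3,-3.6,2.2,-0.74,0.58,0.26,-1],[1.3,-3.5,2.2,-0.81,0.55,0.21,-1],[1.3,-3.5,2.3,-0.87,0.52,0.16,-1],[1.3,-3.4,2.4,-0.94,0.48,0.11,-1]]
   -> [623.  48. 429.]
[[1.3,-3.4,2.5,-1.02,0.45,0.07,-1],[1.3,-3.3,2.5,-1.09,0.42,0.03,-1],[1.4,-3.2,2.6,-1.17,0.38,0,-1],[1.4,-3.2,2.7,-1.25,0.35,-0.02,-1],[1.4,-3.1,2.8,-1.32,0.32,-0.05,-1],[1.4,-3,2.8,-1.4,0.29,-0.06,-1],[1.4,-3,2.9,-1.48,0.26,-0.08,-1],[1.4,-2.9,3,-1.56,0.23,-0.09,-1],[1.4,-2.8,3,-1.64,0.21,-0.09,-1],[1.5,-2.7,3.1,-1.72,0.18,-0.09,-1]]
   -> [585.   6. 307.]
[[1.5,-2.7,3.1,-1.79,0.16,-0.09,-1],[1.5,-2.6,3.2,-1.87,0.15,-0.08,-1],[1.5,-2.5,3.2,-1.94,0.13,-0.07,-1],[1.5,-2.4,3.3,-2.01,0.12,-0.06,-1],[1.6,-2.3,3.3,-2.08,0.11,-0.04,-1],[1.6,-2.3,3.4,-2.14,0.1,-0.02,-1],[1.6,-2.2,3.4,-2.2,0.1,-0,-1],[1.6,-2.1,3.5,-2.25,0.09,0.02,-1],[1.6,-2,3.5,-2.3,0.09,0.04,-1],[1.7,-1.9,3.5,-2.35,0.1,0.07,-1]]
   -> [ 524. -175.  230.]
[[ 601.   -9.  486.]
 [ 611.    8.  481.]
 [ 618.   23.  471.]
 [ 622.   36.  457.]
 [ 623.   45.  440.]
 [ 622.   50.  418.]
 [ 617.   50.  395.]
 [ 610.   45.  370.]
 [ 602.   34.  344.]
 [ 591.   17.  319.]
 [ 579.   -7.  295.]
 [ 566.  -36.  273.]
 [ 554.  -70.  255.]
 [ 541. -109.  241.]
 [ 529. -152.  232.]]
```

```bash
python3 -m crank '[[1.3,-3.9,1.7,-0.4,0.7,0.6,-1],[1.3,-3.8,1.8,-0.5,0.7,0.6,-1],[1.3,-3.8,1.8,-0.5,0.7,0.5,0],[1.3,-3.7,1.9,-0.6,0.7,0.4,0],[1.3,-3.7,2,-0.6,0.6,0.4,0.5],[1.3,-3.6,2.1,-0.7,0.6,0.3,0.5],[1.3,-3.6,2.2,-0.7,0.6,0.3,1],[1.3,-3.5,2.2,-0.8,0.6,0.2,1],[1.3,-3.5,2.3,-0.9,0.5,0.2,1],[1.3,-3.4,2.4,-0.9,0.5,0.1,1]]'; python3 -m crank '[[1.3,-3.4,2.5,-1,0.5,0.1,1],[1.3,-3.3,2.5,-1.1,0.4,0,1],[1.4,-3.2,2.6,-1.2,0.4,0,1],[1.4,-3.2,2.7,-1.2,0.4,0,1],[1.4,-3.1,2.8,-1.3,0.3,0,1],[1.4,-3,2.8,-1.4,0.3,-0.1,1],[1.4,-3,2.9,-1.5,0.3,-0.1,1],[1.4,-2.9,3,-1.6,0.2,-0.1,1],[1.4,-2.8,3,-1.6,0.2,-0.1,1],[1.5,-2.7,3.1,-1.7,0.2,-0.1,1]]'
python3 - <<'E'
from kin import *
s=st()
R=Ro.from_euler('xyz',[-np.pi/2,0,1.4]).as_matrix()
q,e=ik([524,-175,230],R,[-.32,0,1.8,0,1.3,-1.7])
tr=plan(s['qpos'],q,10);print(np.array(tr)[::2])
E
```

```text
clock: 15.02
eef_pos: [616.6, 50.3, 428.8]
tcp_rot: [-1.322, -1.107, 0.233]
contact_force: [0.2, -0.8, -0.6]
opening: 0.997
clock: 15.85
eef_pos: [571.5, 3.2, 301.0]
tcp_rot: [-1.745, -0.565, 1.108]
contact_force: [-0.3, 0.8, 0.7]
opening: 0.996
t 15.85 pos [571.5   3.2 301. ] rot [-1.745 -0.565  1.108] F [-0.3  0.8  0.7] op 1.0 q [-0.28  0.09  1.97  0.67  0.9  -1.72]
n 10 max (np.float64(3.9331920878594273), np.float64(2.215806850788218))
[[1.4,-2.2,2.9,-1.74,0.17,-0.16,-1],[1.4,-2.1,2.9,-1.81,0.16,-0.15,-1],[1.4,-2.1,3,-1.87,0.15,-0.13,-1],[1.4,-2,3,-1.93,0.15,-0.11,-1],[1.5,-1.9,3,-1.98,0.14,-0.1,-1],[1.5,-1.9,3.1,-2.04,0.14,-0.08,-1],[1.5,-1.8,3.1,-2.08,0.14,-0.06,-1],[1.5,-1.7,3.1,-2.13,0.15,-0.04,-1],[1.5,-1.7,3.2,-2.17,0.15,-0.02,-1],[1.6,-1.6,3.2,-2.21,0.16,0.01,-1]]
   -> [ 524. -175.  230.]
[[ 567.  -10.  291.]
 [ 557.  -40.  271.]
 [ 547.  -74.  255.]
 [ 538. -112.  242.]
 [ 528. -153.  233.]]
```

```bash
python3 -m crank '[[1.4,-2.2,2.9,-1.7,0.2,-0.2,1],[1.4,-2.1,2.9,-1.8,0.2,-0.2,1],[1.4,-2.1,3,-1.9,0.2,-0.1,1],[1.4,-2,3,-1.9,0.1,-0.1,1],[1.5,-1.9,3,-2,0.1,-0.1,1],[1.5,-1.9,3.1,-2,0.1,-0.1,1],[1.5,-1.8,3.1,-2.1,0.1,-0.1,1],[1.5,-1.7,3.1,-2.1,0.1,0,1],[1.5,-1.7,3.2,-2.2,0.1,0,1],[1.6,-1.6,3.2,-2.2,0.1,0,1]]';python3 -m crank '[[0,0,0,0,0,0,1],[0,0,0,0,0,0,1],[0,0,0,0,0,0,1],[0,0,0,0,0,0,1],[0,0,0,0,0,0,1],[0,0,0,0,0,0,1],[0,0,0,0,0,0,1],[0,0,0,0,0,0,1],[0,0,0,0,0,0,1],[0,0,0,0,0,0,1]]'
python3 - <<'E'
from kin import *
s=st()
cv2.imwrite('pics/w11.png',cams.grab_frame('wrist'))
rel(s,Ro.from_euler('xyz',[-np.pi/2,0,1.4]).as_matrix(),[524,-175,180])
print(proj('wrist',[[524,-175,128],[524,-175,28]],s))
E
```

```text
clock: 16.68
eef_pos: [514.0, -181.6, 231.0]
tcp_rot: [-1.546, 0.028, 1.42]
contact_force: [0.6, -0.1, 0.1]
opening: 1.0
clock: 17.52
eef_pos: [511.6, -179.5, 231.2]
tcp_rot: [-1.545, 0.025, 1.419]
contact_force: [-0.0, 0.6, -0.8]
opening: 1.001
t 17.52 pos [ 511.6 -179.5  231.2] rot [-1.545  0.025  1.419] F [-0.   0.6 -0.8] op 1.0 q [-0.32  0.25  1.81 -0.03  1.11 -1.73]
turn [-1.5  1.1 -1.5] shift cm [ 0.76  5.07 -1.29]
[[291.74214979 230.21610141]
 [290.59490613 202.03443712]]
```

View pics/w11.png

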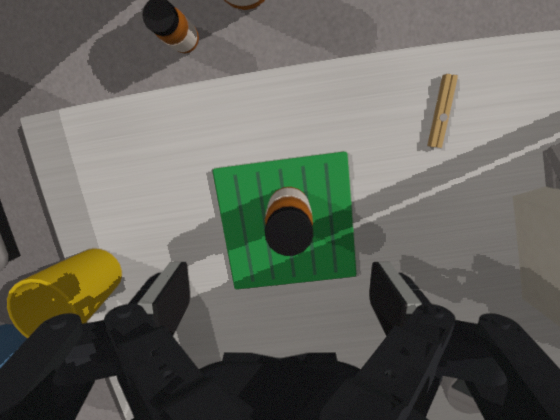

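```bash
python3 -m crank '[[-0.7,0.5,-0.7,0.3,1,-0.4,1],[-0.7,0.5,-0.7,0.2,1,-0.4,1],[0,0,0,0,1,-0.3,1],[0,0,0,0,1,-0.1,1],[0,0,0,0,0.8,-0.1,1],[0,0,0,0,0.6,0,1],[0,0,0,0,0.3,0,1],[0,0,0,0,0,0,1],[0,0,0,0,0,0,1],[0,0,0,0,0,0,1]]'
python3 - <<'E'
from kin import *
s=st()
cv2.imwrite('pics/w12.png',cams.grab_frame('wrist'))
rel(s,Ro.from_euler('xyz',[-np.pi/2,0,1.4]).as_matrix(),[524,-177,82])
print(proj('wrist',[[524,-177,128],[524,-177,28]],s))
E
```

```text
clock: 18.4
eef_pos: [525.7, -177.2, 170.1]
tcp_rot: [-1.569, 0.001, 1.402]
contact_force: [0.4, -0.5, 0.2]
opening: 1.001
t 18.4 pos [ 525.7 -177.2  170.1] rot [-1.569e+00  1.000e-03  1.402e+00] F [ 0.4 -0.5  0.2] op 1.0 q [-0.33  0.33  1.85 -0.    0.97 -1.73]
turn [-0.1  0.1 -0.1] shift cm [0.   8.81 0.15]
[[281.07463791 239.61846478]
 [280.73814693 199.39526465]]
```

View pics/w12.png

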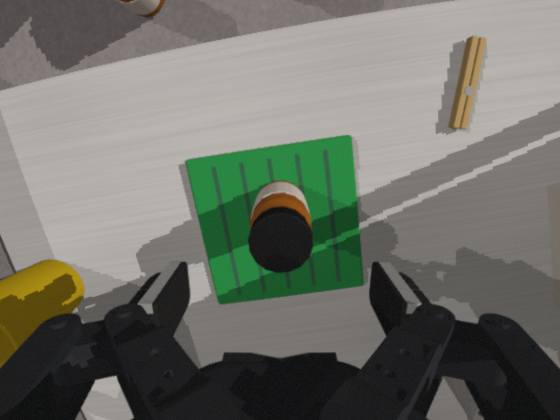

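```bash
python3 -m crank '[[0,0,0,0,1.2,0.1,1],[0,0,0,0,1.2,0,1],[0,0,0,0,1.2,0,1],[0,0,0,0,1.2,0,1],[0,0,0,0,1,0,1],[0,0,0,0,1,0,1],[0,0,0,0,0.8,0,1],[0,0,0,0,0.6,0,1],[0,0,0,0,0.4,0,1],[0,0,0,0,0,0,1]]'; python3 -m crank '[[0,0,0,0,0,0,0.4],[0,0,0,0,0,0,0.2],[0,0,0,0,0,0,0],[0,0,0,0,0,0,-0.2],[0,0,0,0,0,0,-0.4],[0,0,0,0,0,0,-0.6],[0,0,0,0,0,0,-0.8],[0,0,0,0,0,0,-1],[0,0,0,0,0,0,-1],[0,0,0,0,0,0,-1]]' 40
python3 - <<'E'
from kin import *
s=st()
cv2.imwrite('pics/w13.png',cams.grab_frame('wrist'))
E
```

```text
clock: 19.28
eef_pos: [527.1, -178.0, 80.9]
tcp_rot: [-1.575, 0.003, 1.402]
contact_force: [-0.3, -0.3, 0.0]
opening: 1.001
clock: 20.12
eef_pos: [528.2, -178.3, 82.7]
tcp_rot: [-1.578, 0.003, 1.402]
contact_force: [0.5, -0.3, -1.3]
opening: 0.503
t 20.12 pos [ 528.2 -178.3   82.7] rot [-1.578  0.003  1.402] F [ 0.5 -0.3 -1.3] op 0.5 q [-0.33  0.45  1.91 -0.    0.78 -1.73]
```

View pics/w13.png

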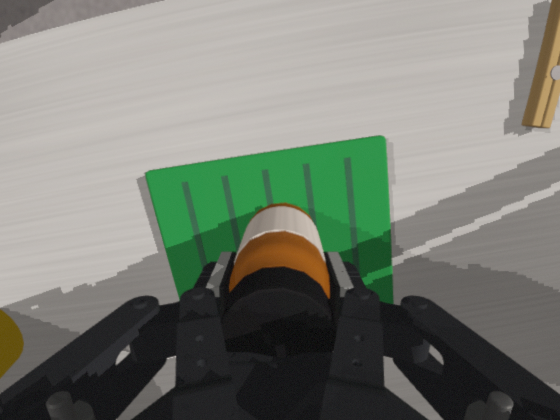

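```bash
python3 -m crank '[[0,0,0,0,-0.4,0,-1],[0,0,0,0,-0.8,0,-1],[0,0,0,0,-1.5,0,-1],[0,0,0,0,-2,0,-1],[0,0,0,0,-2,0,-1],[0,0,0,0,-2,0,-1],[0,0,0,0,-2,0,-1],[0,0,0,0,-2,0,-1],[0,0,0,0,-1.5,0,-1],[0,0,0,0,-0.8,0,-1]]'
python3 - <<'E'
from kin import *
s=st()
cv2.imwrite('pics/w14.png',cams.grab_frame('wrist'))
R=Ro.from_euler('xyz',[-np.pi/2,0,np.pi/2+YAW]).as_matrix()
q,e=ik([600,169,235],R,[.27,.2,1.8,0,1.2,-1.45]);print(q.round(2),e)
tr=plan(s['qpos'],q,20);print(np.array(tr)[::2])
E
```

```text
clock: 21.0
eef_pos: [525.1, -177.1, 242.4]
tcp_rot: [-1.574, 0.002, 1.402]
contact_force: [1.1, -1.0, -1.2]
opening: 0.5
t 21.0 pos [ 525.1 -177.1  242.4] rot [-1.574  0.002  1.402] F [ 1.1 -1.  -1.2] op 0.5 q [-0.33  0.24  1.79 -0.    1.11 -1.73]
[ 0.27  0.36  1.64  0.    1.14 -1.45] 3.4106051316484808e-15
n 20 max (np.float64(0.9), np.float64(1.8933039903829494))
[[0,-0.9,-0,1.6,0.02,-0.58,-1],[0,-0.9,-0,1.62,0.02,-0.56,-1],[0,-0.9,-0,1.64,0.02,-0.54,-1],[0,-0.9,-0,1.66,0.02,-0.52,-1],[0,-0.9,-0,1.67,0.03,-0.49,-1],[0,-0.9,-0,1.69,0.03,-0.47,-1],[0,-0.9,-0,1.71,0.03,-0.45,-1],[0,-0.9,-0,1.72,0.03,-0.42,-1],[0,-0.9,-0,1.74,0.03,-0.4,-1],[0,-0.9,-0,1.76,0.04,-0.37,-1]]
   -> [589. -15. 240.]
[[0,-0.9,-0,1.77,0.04,-0.35,-1],[0,-0.9,-0,1.79,0.04,-0.32,-1],[0,-0.9,-0,1.8,0.04,-0.29,-1],[0,-0.9,-0,1.82,0.04,-0.27,-1],[0,-0.9,-0,1.83,0.04,-0.24,-1],[0,-0.9,-0,1.84,0.05,-0.21,-1],[0,-0.9,-0,1.86,0.05,-0.18,-1],[0,-0.9,-0,1.87,0.05,-0.16,-1],[0,-0.9,-0,1.88,0.05,-0.13,-1],[0,-0.9,-0,1.89,0.05,-0.1,-1]]
   -> [600. 169. 235.]
[[ 534. -162.  242.]
 [ 549. -132.  242.]
 [ 563. -100.  241.]
 [ 575.  -67.  241.]
 [ 585.  -32.  240.]
 [ 593.    3.  239.]
 [ 598.   39.  238.]
 [ 602.   75.  238.]
 [ 603.  113.  237.]
 [ 602.  150.  236.]]
```

View pics/w14.png

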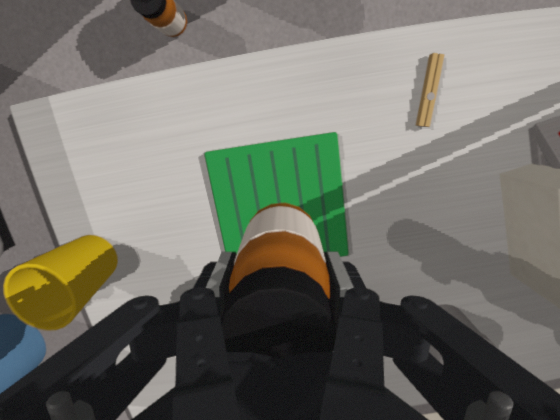

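Jar is held, unchanged in the hand. Traverse.

```bash
python3 -m crank '[[0,-0.9,0,1.6,0,-0.6,-1],[0,-0.9,0,1.6,0,-0.6,-1],[0,-0.9,0,1.6,0,-0.5,-1],[0,-0.9,0,1.7,0,-0.5,-1],[0,-0.9,0,1.7,0,-0.5,-1],[0,-0.9,0,1.7,0,-0.5,-1],[0,-0.9,0,1.7,0,-0.4,-1],[0,-0.9,0,1.7,0,-0.4,-1],[0,-0.9,0,1.7,0,-0.4,-1],[0,-0.9,0,1.8,0,-0.4,-1]]'; python3 -m crank '[[0,-0.9,0,1.8,0,-0.3,-1],[0,-0.9,0,1.8,0,-0.3,-1],[0,-0.9,0,1.8,0,-0.3,-1],[0,-0.9,0,1.8,0,-0.2,-1],[0,-0.9,0,1.8,0,-0.2,-1],[0,-0.9,0,1.8,0,-0.1,-1],[0,-0.9,0,1.8,0,-0.1,-1],[0,-0.9,0,1.6,0,0,-1],[0,-0.9,0,1.2,0,0,-1],[0,-0.9,0,0.8,0,0,-1]]'
python3 - <<'E'
from kin import *
s=st()
cv2.imwrite('pics/w15.png',cams.grab_frame('wrist'));
im=cams.grab_frame('scene');cv2.imwrite('pics/s15.png',cv2.resize(im[40:290,230:450],None,fx=2.4,fy=2.4))
rel(s,Ro.from_euler('xyz',[-np.pi/2,0,np.pi/2+YAW]).as_matrix(),[600,169,235])
E
```

```text
clock: 21.88
eef_pos: [588.3, -11.3, 239.2]
tcp_rot: [-1.57, 0.005, 1.561]
contact_force: [-0.4, -0.1, -1.3]
opening: 0.503
clock: 22.72
eef_pos: [590.3, 160.3, 229.7]
tcp_rot: [-1.558, 0.004, 1.728]
contact_force: [-0.6, -0.7, -1.3]
opening: 0.5
t 22.72 pos [590.3 160.3 229.7] rot [-1.558  0.004  1.728] F [-0.6 -0.7 -1.3] op 0.5 q [ 0.26  0.35  1.67 -0.    1.14 -1.46]
turn [-0.7  0.5 -0.2] shift cm [ 0.7  -0.55 -1.09]
```

View pics/w15.png

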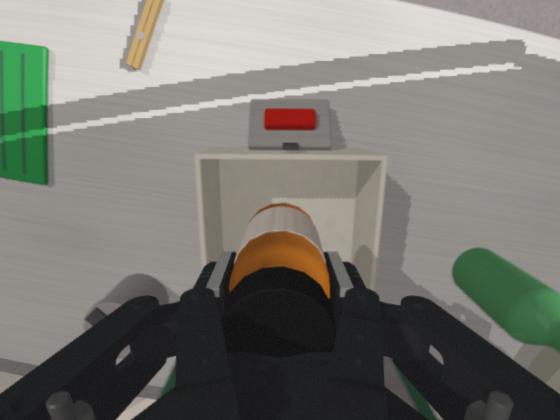

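View pics/s15.png

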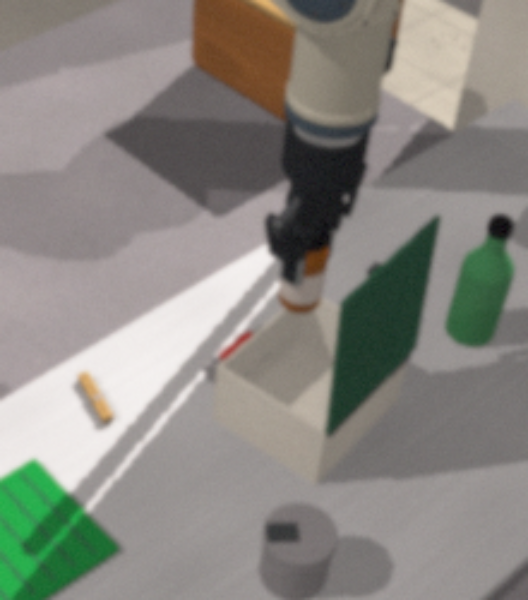

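```bash
python3 -m crank '[[-0.4,0.3,-0.1,0.3,0,-0.5,-1],[-0.3,0.2,-0.1,0.3,0,-0.5,-1],[0,0,0,0.1,0.6,-0.1,-1],[0,0,0,0,0.8,0,-1],[0,0,0,0,0.8,0,-1],[0,0,0,0,0.8,0,-1],[0,0,0,0,0.8,0,-1],[0,0,0,0,0.8,0,-1],[0,0,0,0,0.4,0,-1],[0,0,0,0,0,0,-1]]'
python3 - <<'E'
from kin import *
s=st()
cv2.imwrite('pics/w16.png',cams.grab_frame('wrist'))
rel(s,Ro.from_euler('xyz',[-np.pi/2,0,np.pi/2+YAW]).as_matrix(),[600,169,82])
print(proj('wrist',toworld(C,YAW,[[-70,-80,85],[-70,80,85],[-66,-76,85],[-66,76,85]]),s))
E
```

```text
clock: 23.65
eef_pos: [601.0, 165.2, 172.7]
tcp_rot: [-1.569, 0.002, 1.714]
contact_force: [0.1, -0.0, -0.9]
opening: 0.504
t 23.65 pos [601.  165.2 172.7] rot [-1.569  0.002  1.714] F [ 0.1 -0.  -0.9] op 0.5 q [ 0.27  0.42  1.7  -0.    1.02 -1.45]
turn [-0.1 -0.3 -0.1] shift cm [0.41 9.07 0.02]
[[162.55434684 145.3654279 ]
 [411.93984135 144.51379296]
 [169.26024513 151.57280417]
 [405.21898931 150.76852085]]
```

View pics/w16.png

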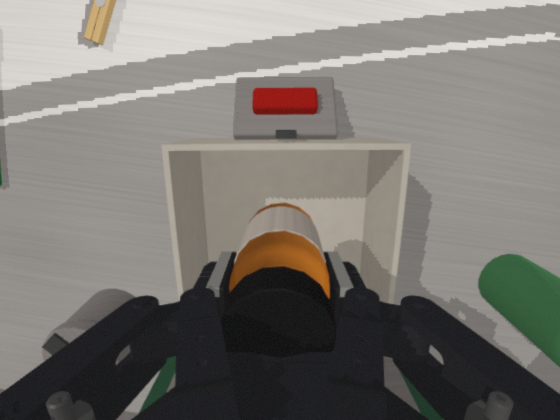

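```bash
python3 -m crank '[[0,0,0,0.3,0.6,0,-1],[0,0,0,0.1,0.9,0,-1],[0,0,0,0,0.9,0,-1],[0,0,0,0,0.9,0,-1],[0,0,0,0,0.9,0,-1],[0,0,0,0,0.9,0,-1],[0,0,0,0,0.8,0,-1],[0,0,0,0,0.6,0,-1],[0,0,0,0,0.4,0,-1],[0,0,0,0,0,0,-1]]'
python3 -c "
from kin import *
s=st();tipc(s)"
```

```text
clock: 24.53
eef_pos: [600.5, 169.8, 96.7]
tcp_rot: [-1.57, 0.002, 1.714]
contact_force: [0.4, 0.1, -1.6]
opening: 0.5
t 24.53 pos [600.5 169.8  96.7] rot [-1.57   0.002  1.714] F [ 0.4  0.1 -1.6] op 0.5 q [ 0.27  0.52  1.74 -0.    0.88 -1.44]
tip in caddy [-13.1   0.7  65.7]
```

18 mm to go; approach slowly, then watch for contact force.

```bash
python3 -m crank '[[0,0,0,0,0.3,0,-1],[0,0,0,0,0.3,0,-1],[0,0,0,0,0.3,0,-1],[0,0,0,0,0.2,0,-1],[0,0,0,0,0.2,0,-1],[0,0,0,0,0.1,0,-1],[0,0,0,0,0.1,0,-1],[0,0,0,0,0,0,-1],[0,0,0,0,0,0,-1],[0,0,0,0,0,0,-1]]'
python3 -m crank '[[0,0,0,0,0.1,0,-1],[0,0,0,0,0.1,0,-1],[0,0,0,0,0,0,-1],[0,0,0,0,0,0,-1],[0,0,0,0,0,0,-1],[0,0,0,0,0,0,-1],[0,0,0,0,0,0,-1],[0,0,0,0,0,0,-1],[0,0,0,0,0,0,-1],[0,0,0,0,0,0,-1]]'
```

```text
clock: 25.37
eef_pos: [601.8, 170.0, 81.6]
tcp_rot: [-1.572, 0.001, 1.714]
contact_force: [-0.2, -0.5, -0.7]
opening: 0.5
clock: 26.2
eef_pos: [602.0, 170.1, 79.8]
tcp_rot: [-1.573, 0.001, 1.714]
contact_force: [-0.2, 0.7, -0.3]
opening: 0.5
```

```bash
python3 -m crank '[[0,0,0,0,0.1,0,-1],[0,0,0,0,0.1,0,-1],[0,0,0,0,0,0,-1],[0,0,0,0,0,0,-1],[0,0,0,0,0,0,-1],[0,0,0,0,0,0,-1],[0,0,0,0,0,0,-1],[0,0,0,0,0,0,-1],[0,0,0,0,0,0,-1],[0,0,0,0,0,0,-1]]'
python3 -c "
from kin import *
F=[]
for i in range(5):
  s=r.sense();F.append(s['contact_force'])
print(np.mean(F,0))
im=cams.grab_frame('wrist');cv2.imwrite('pics/w17.png',im)"
```

```text
clock: 27.03
eef_pos: [602.2, 170.1, 77.9]
tcp_rot: [-1.573, 0.001, 1.714]
contact_force: [-0.2, -1.0, -0.5]
opening: 0.504
[-0.24095809 -0.98767523 -0.50729398]
```

View pics/w17.png

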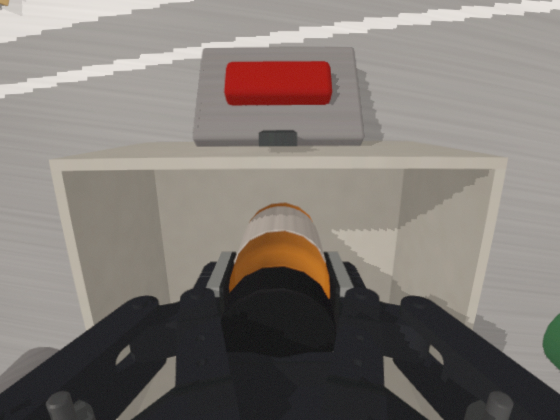

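```bash
python3 -m crank '[[0,0,0,0,0.1,0,-1],[0,0,0,0,0.1,0,-1],[0,0,0,0,0.1,0,-1],[0,0,0,0,0,0,-1],[0,0,0,0,0,0,-1],[0,0,0,0,0,0,-1],[0,0,0,0,0,0,-1],[0,0,0,0,0,0,-1],[0,0,0,0,0,0,-1],[0,0,0,0,0,0,-1]]'
```

```text
clock: 27.92
eef_pos: [603.0, 170.3, 77.9]
tcp_rot: [-1.575, 0.001, 1.714]
contact_force: [-0.4, -0.7, 0.5]
opening: 0.504
```

```bash
python3 -m crank '[[0,0,0,0,0,0,0.05],[0,0,0,0,0,0,0.1],[0,0,0,0,0,0,0.15],[0,0,0,0,0,0,0.2],[0,0,0,0,0,0,0.3],[0,0,0,0,0,0,0.4],[0,0,0,0,0,0,0.5],[0,0,0,0,0,0,0.6],[0,0,0,0,0,0,0.6],[0,0,0,0,0,0,0.6]]'
python3 -c "
from kin import *
st()
im=cams.grab_frame('wrist');cv2.imwrite('pics/w18.png',im)"
```

```text
clock: 28.75
eef_pos: [603.2, 170.4, 77.9]
tcp_rot: [-1.575, 0.001, 1.714]
contact_force: [-0.5, -0.1, 0.2]
opening: 0.801
t 28.75 pos [603.2 170.4  77.9] rot [-1.575e+00  1.000e-03  1.714e+00] F [-0.5 -0.1  0.2] op 0.8 q [ 0.27  0.54  1.75 -0.    0.84 -1.44]
```

View pics/w18.png

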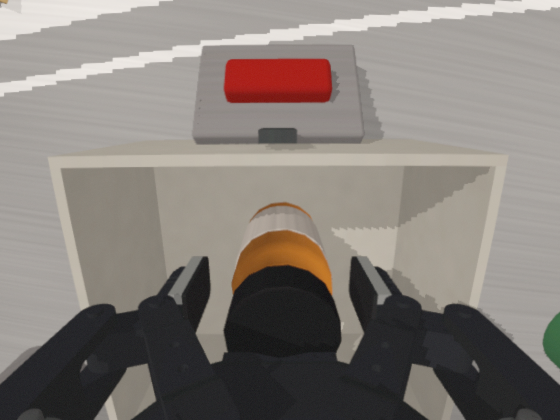

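Fingers are clear of the standing jar. Withdraw straight up, easing slightly toward the robot only once above the jar.

```bash
python3 -m crank '[[0,0,0,0,-0.4,0,0.6],[0,0,0,0,-0.8,0,0.6],[0,0,0,0,-1.2,0,0.6],[0,0,0,0,-1.5,0,0.6],[0,0,0,0,-1.5,0,0.6],[0,0,0,0,-1.5,0,0.6],[0,0,0,0,-1.5,0,0.6],[0,0,0,0,-2,0,0.6],[0,0,0,0,-2,0,0.6],[0,0,0,0,-2,0,0.6]]'; python3 -m crank '[[0,0,0,0,-2,1,0.6],[0,0,0,0,-2,2,0.6],[0,0,0,0,-2,2,0.6],[0,0,0,0,-2,2,0.6],[0,0,0,0,-1.5,2,0.6],[0,0,0,0,-1,2,0.6],[0,0,0,0,0,1,0.6],[0,0,0,0,0,0,0.6],[0,0,0,0,0,0,0.6],[0,0,0,0,0,0,0.6]]'
python3 - <<'E'
from kin import *
s=st()
cv2.imwrite('pics/w19.png',cams.grab_frame('wrist'))
im=cams.grab_frame('scene');cv2.imwrite('pics/s19f.png',im);cv2.imwrite('pics/s19.png',cv2.resize(im[60:290,230:450],None,fx=2.5,fy=2.5))
im=cams.grab_frame('top');cv2.imwrite('pics/t19f.png',im);cv2.imwrite('pics/t19.png',cv2.resize(im[60:260,120:300],None,fx=3,fy=3))
E
```

```text
clock: 29.63
eef_pos: [600.4, 169.9, 232.7]
tcp_rot: [-1.572, 0.002, 1.714]
contact_force: [-0.1, -0.3, -0.0]
opening: 0.799
clock: 30.47
eef_pos: [478.1, 152.4, 358.2]
tcp_rot: [-1.593, -0.002, 1.714]
contact_force: [0.2, 0.6, -0.9]
opening: 0.799
t 30.47 pos [478.1 152.4 358.2] rot [-1.593 -0.002  1.714] F [ 0.2  0.6 -0.9] op 0.8 q [ 0.31  0.05  1.76 -0.    1.31 -1.41]
```

View pics/w19.png

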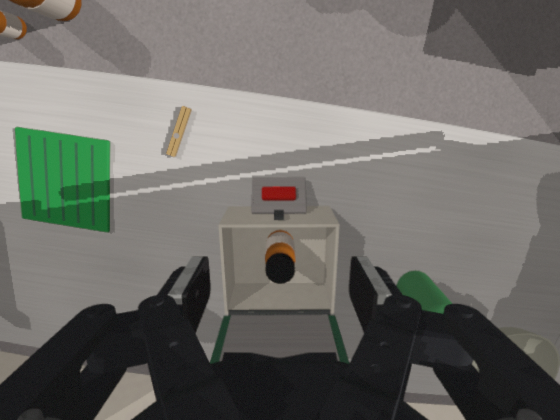

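View pics/s19.png

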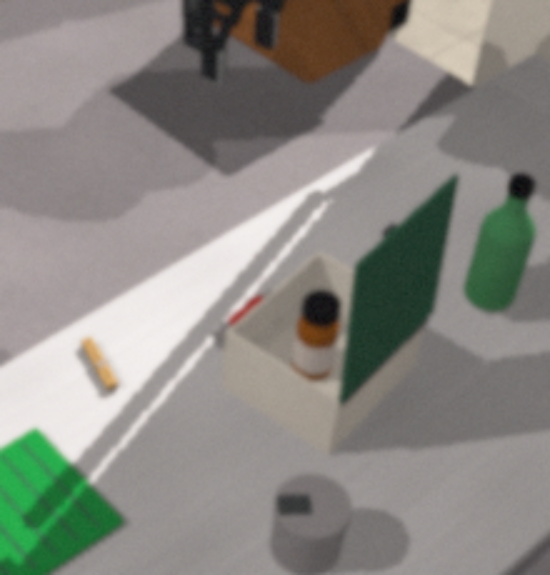

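View pics/t19f.png

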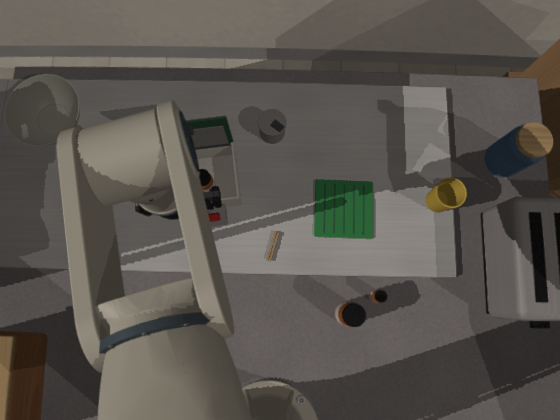

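```bash
python3 -m crank '[[0,0,0,0,0,0,0.6],[0,0,0,0,0,0,0.6],[0,0,0,0,0,0,0.6],[0,0,0,0,0,0,0.6],[0,0,0,0,0,0,0.6],[0,0,0,0,0,0,0.6],[0,0,0,0,0,0,0.6],[0,0,0,0,0,0,0.6],[0,0,0,0,0,0,0.6],[0,0,0,0,0,0,0.6]]'
python3 - <<'E'
from kin import *
a=np.array
s=st()
im=cams.grab_frame('scene');cv2.imwrite('pics/s20.png',cv2.resize(im[60:290,230:450],None,fx=2.5,fy=2.5))
cap=onz('scene',a([320,302])/2.5+[230,60],124);print('cap(caddy)',Ro.from_euler('z',-YAW).apply([cap[0]-C[0],cap[1]-C[1],0]))
print('bottom px pred',proj('scene',[[cap[0],cap[1],24]])*1)
print(lidang([('scene',82,a([457,177])/2.5+[230,60]),('scene',-82,a([357,262])/2.5+[230,60])],1.5))
E
```

```text
clock: 31.45
eef_pos: [479.4, 152.3, 354.5]
tcp_rot: [-1.587, -0.0, 1.713]
contact_force: [-0.5, -0.7, 0.1]
opening: 0.799
t 31.45 pos [479.4 152.3 354.5] rot [-1.587 -0.     1.713] F [-0.5 -0.7  0.1] op 0.8 q [ 0.31  0.06  1.76 -0.    1.31 -1.41]
cap(caddy) [-13.39423873   2.36331068   0.        ]
bottom px pred [[353.84250748 206.70230504]]
(np.float64(1.501947095467732), array([-0.1, -1.2, -0.2,  1.6]))
```

View pics/s20.png

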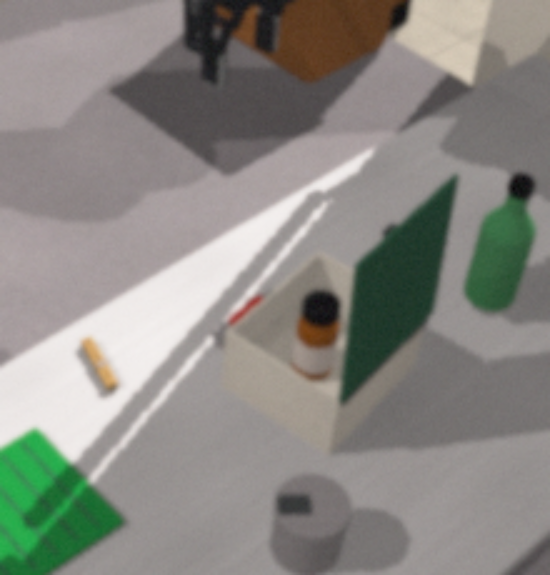

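Nothing has changed between the two pictures: the jar stands near the caddy's centre and the lid is at about 1.50 rad. Handing in.

```bash
python3 -c "
from rig import r,cams,order
print(order.sign_off())"
```

```text
the job is handed in; nothing more can be done
None
```

I handed the job in at about 31.5 s of robot time. The jar was standing in the caddy and the lid was upright. The system gives no verdict, so the results below are my own measurements.

**What I did**
- **Release bar:** I pressed it with the shut fingers tilted about 40 degrees. The lid sprang up to about 0.52 rad.
- **Lid:** I eased it up from below, beside the latch tab, until it stood upright. It stayed there on its own once I let go.
- **Jar:** I gripped the middle-sized jar from the trivet with 40 N and lowered it slowly to the caddy floor. I then released it and drew the gripper straight up.

**Last checks**
- **Lid:** it measured about 1.50 rad (86 degrees), against the 1.3 to 1.85 allowed. It had not changed from before the jar went in.
- **Jar:** it looked upright and still. Its cap was about 13 mm in front of the caddy's centre and 2 mm to the side.
- **Arm:** the gripper was well clear of everything, with contact force at noise level (under 1 N).
- **Bystanders:** none had visibly moved. I judged this by eye from the pictures and did not measure it.

**Less certain points**
- **Set-down contact:** the force reading was only slightly above noise. I took the jar as down because the tool stopped descending about 1 mm below the height I had worked out.
- **Lid corner reading:** in the measurement taken before the jar went in, one lid corner disagreed with the fit by 4 pixels. A later reading agreed to within 1.6 pixels.

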